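# Swap the honey for the spice jar behind the sauce bottles

### The arm

A 7-joint arm with a two-finger parallel gripper is mounted at the origin on a cart in front of the work surface, level with it; the furniture and walls round the work are solid. World frame = base frame: x ahead of the robot, y to its left, z up, the work surface at z = 0. Lengths are in mm, angles in rad, forces in N, time in s.
With the tool pointing down it reaches from about 425 to 875 mm from the base axis. Payload 8.4 kg.
Tool frame: the origin (TCP) lies midway between the tips of the shut fingers; the grasp point (between the pads) lies 19 mm behind it; z points along the fingers, y is the line along which they close (so a half turn about z gives the same grasp; the last joint's range is limited). The gripper opens to 87 mm and grips with 3 to 60 N. Pads are 19 mm wide; open, the fingers measure 117 mm over their backs; the gripper's body (75 mm by 190 mm) begins 51 mm behind the grasp point.
Start: joints at [-1.294, 0.333, 0.04, 1.465, -0.013, 1.343, -0.059], TCP at [238.56, 604.609, 222.546] pointing down, gripper open.
Joint ranges: [-2.58, 2.58], [-0.38, 2.09], [-1.3, 1.39], [0.25, 2.4], [-1.5, 4.64], [0.08, 2.09], [-2.65, 2.65]. Speed limits (rad/s): [2.22, 2.22, 2.79, 2.79, 3.14, 3.14, 3.14].

### API

Orientations are given as a 3x3 rotation matrix whose columns are the frame's x, y, z axes.
In Python, from station import read_state, get_image, job_done, boxes_of, cut_out, pinpoint gives the robot as it stands.
- The arm moves only by the tool apply_moves, never from a script. Its argument "motion" is a list of rows, each a list of 2 entries, a list of its own where there are three numbers: the shift along the tool's x, y, z in units of 50 mm (1.0 is 50 mm), then the turn, a rotation vector about the tool's x, y, z in units of 10 degrees (1.0 is 10 degrees). A call has 1 to 5 rows; each row is the pose to reach, as a shift and turn from the pose commanded when the call began, along the tool's axes at that moment; what a row does not reach only later rows make up. A row lasts 1/8 s, in which the tool goes at most 62.5 mm and 10.7 degrees, less where a joint would pass 70% of its speed; a pose out of reach is approached as far as the arm can. A call with a gripper value outside its range is refused whole. "gripper" is the opening, from 0 (shut) to 1 (fully open), set as the call begins (left out, the last holds). The fingers move at their own pace and stop on an object; "grip_force" is the grip in N (left out, the last holds). Time passes only in rows, so rows that repeat a pose let the fingers close. It gives the time, the measured TCP pose, the force, the opening and the grip force at its end, in the units of the state.
- read_state(): the state, without advancing time (a new reading comes with each control period).
- get_image(name): name is "side" or "top"; returns a dict with "pixels" (400x640x3 uint8, red, green, blue), "camera_matrix" (3x3 intrinsics, pixels), "R" (3x3) and "t" (3): a world point X has camera coordinates R X + t. Camera axes: x right, y down, z forward; pixel columns grow to the right and rows downward; lengths in mm; the calibration is good to about 2 mm. A picture is of the moment at which its call begins. There is no depth.
- job_done(): hands the job in; it is judged then, once.
Trained networks look in a picture, given as the dict that the camera call returned (one of the last four; its "shot" number tells which), for a name from the list of things; names that differ only in an ending like _2 or _b are one class to them, and where a whole thing is asked for, a point or a joint stands for the part that bears it (a point fixed in the world has none). Each returns a list of dicts, best first, with "score" (0 to 1); they miss things now and then, are a little off and sometimes report something else, mostly with a low value. They report only what shows in the picture. A call takes as long as a camera call. They do not tell look-alikes from the thing itself.
- boxes_of(picture, name): "box" ([left, top, width, height] in pixels, round what is visible of it).
- cut_out(picture, name): "region" (400x640 bool, what is visible of it) and "box" ([left, top, width, height] in pixels, round what is visible of it).
- pinpoint(picture, name): "at" ([column, row] in pixels: a listed point, or the origin of a listed thing).
The state is a dict: "t": time; "joints": joint angles; "joint_velocities": joint speeds; "joint_efforts": joint torques, N m; "tcp_pos": TCP position; "tcp_rot": TCP orientation; "ft_force": force on the tool from outside, world axes, zero at the start; "wrist_torque": the same for the moment, N m; "grip_width": opening from 0.0 (shut) to 1.0 (fully open); "gripper_force": force on a finger pad.
Only numpy, scipy, OpenCV 4.12 (cv2) and the standard library are available. Lean on these libraries where they do the work, as an engineer would, in place of code of your own. Each camera call takes 0.05 s, during which the arm holds its last target. There are 200 camera calls.

### The job

Stand the two tall sauce bottles from the front of the condiment tray aside on the chopping board, then take the honey jar from behind them and stand it in the middle of the round cork coaster. Next stand the red-capped spice jar from the worktop's front edge exactly on the honey's old spot on the tray, and last put each bottle back exactly where it stood. Keep everything upright and leave the two shakers and the round deli tub where they are.

Things in the scene. Friction and masses are not known exactly. Their poses are not given: they have to be found in the camera images.
- tray: Fixed pale wooden tray 190 (x) x 250 (y) mm, top 12 mm above its origin (centre of underside); rails 10 mm thick, 24 mm high over the worktop at the back (+x) and sides, front open. 68 mm cork discs in its frame: front (-52, +44) and (-52, -44) for the bottles (either way round), back (+43, 0) for the honey; a shaker each at (+43, +78), (+43, -78). Things stand within 5 mm of these.
- board: Fixed brown wooden chopping board, 100 (x) x 170 (y) x 12 mm, origin at the centre of its underside. Room for both bottles side by side along its y axis, e.g. at y = +45 and -45 mm.
- coaster: Fixed round cork coaster, 90 mm diameter, 6 mm thick, origin at the centre of its underside, on the worktop.
- ketchup: Tall sauce bottle with broad green cap and oval body, 49 (its x) x 63 (its y) x 161 mm high. Origin at the centre of its underside, z up. On the tray its x axis is within 0.15 rad of the tray's. The body narrows upward (about 45 mm along x from 80 to 110 mm up); the round cap is straight, 48 mm, from 132 to 161 mm up. Stand it right down before letting go.
- hot_sauce: Tall slim round sauce bottle with yellow cap, 48 mm diameter, 184 mm high; straight body (about 46 mm wide at 80 mm up), above that it narrows to the neck. Origin at the centre of its underside, z up.
- honey: Squat round honey jar with a pale lid, 64 mm diameter, 97 mm high. Origin at the centre of its underside, z up.
- cinnamon: Small round spice jar with a red cap, 45 mm diameter, 106 mm high, standing alone on the bare worktop near its front edge, left of the tray (not the like jar in the row far back). Origin at the centre of its underside, z up.
- salt: Glass shaker with white contents, 47 mm wide, 83 mm high, beside the honey on the tray; stays where it is. Origin at the centre of its underside.
- pepper: Glass shaker with brownish contents, 47 mm wide, 83 mm high, beside the honey on the tray; stays where it is. Origin at the centre of its underside.
- deli_tub: Round pale plastic deli tub with a lid, 113 mm diameter, 90 mm high, on the worktop beyond the tray; stays where it is. Origin at the centre of its underside.
Not all that is in view belongs to the job. What is shaped like the cinnamon but purple is not meant.

How it is judged:
By the outcome, as a careful person would: the job done as asked, in the order asked, and still so for the second after the job is handed in, with the robot touching nothing.
It also fails if it takes over 136 s, if anything falls off the work surface, if the arm or the gripper's body presses on something with over 40 N, if the wrist force passes 120 N, or if a joint passes its speed limit or range.

## Working session

There is one attempt and no reset: what is moved stays moved. The work goes in short steps, Python scripts to look and compute and a tool call to move; the robot and the scene stay as the last step left them, time stands still between calls to the robot, and variables do not carry over. Pictures are saved under pics/ and viewed, at most 14 in all, crops included, and the job is handed in when it is done.

Besides the shell and the picture viewer there is one more tool, called after ">>>" as a command line: name --argument value ..., lists and objects as JSON in quotes. apply_moves: Moves the arm, as the interface text tells. Its arguments: {"type":"object","properties":{"motion":{"type":"array"},"gripper":{"type":"number"},"grip_force":{"type":"number"}},"required":["motion"]}

```bash
mkdir -p pics; ls; cat > h.py <<'E'
import numpy as np, cv2
from station import *
NAMES="tray board coaster ketchup hot_sauce honey cinnamon salt pepper deli_tub".split()
def ray(p,uv):
    d=np.linalg.inv(p["camera_matrix"])@np.array([uv[0],uv[1],1.]); R=np.array(p["R"]);t=np.array(p["t"])
    return -R.T@t, R.T@d
def atz(p,uv,z):
    c,d=ray(p,uv); return c+d*(z-c[2])/d[2]
def tri(p1,u1,p2,u2):
    c1,d1=ray(p1,u1);c2,d2=ray(p2,u2)
    s=np.linalg.lstsq(np.c_[d1,-d2],c2-c1,rcond=None)[0]
    a=c1+d1*s[0];b=c2+d2*s[1]; return (a+b)/2,np.linalg.norm(a-b)
def proj(p,X):
    q=np.array(p["camera_matrix"])@(np.array(p["R"])@np.array(X,float)+p["t"]);return q[:2]/q[2]
def save(p,n): cv2.imwrite("pics/"+n+".png",np.array(p["pixels"])[:,:,::-1])
E
python3 - <<'E'
from h import *
np.set_printoptions(precision=1,suppress=True)
s=get_image("side");t=get_image("top");save(s,"s0");save(t,"t0")
for p in(s,t):print(-p["R"].T@p["t"],p["R"][2])
for n in NAMES:
    a=pinpoint(s,n)[:3];b=pinpoint(t,n)[:3]
    print(n,[(np.round(x["at"]),round(x["score"],2)) for x in a],[(np.round(x["at"]),round(x["score"],2)) for x in b])
    if a and b: print("   ",*tri(s,a[0]["at"],t,b[0]["at"]))
E
```

```text
pics
[  699.1 -1525.    988.6] [-0.1  0.8 -0.5]
[ 466.4   29.5 1325.2] [ 0.1 -0.  -1. ]
tray [(array([276., 261.]), 0.7), (array([268., 247.]), 0.35), (array([280., 280.]), 0.35)] [(array([413., 232.]), 0.55), (array([280., 253.]), 0.32)]
    [ 493.6 -307.7    5. ] 0.5244726373955193
board [(array([275., 187.]), 0.65)] []
coaster [(array([268., 207.]), 0.68)] [(array([323., 248.]), 0.94)]
    [431.1   9.9  -0.1] 22.686205508449323
ketchup [(array([254., 266.]), 0.63)] [(array([424., 247.]), 0.69)]
    [ 436.2 -342.2    9.7] 7.473423373471922
hot_sauce [(array([269., 249.]), 0.75), (array([278., 280.]), 0.21)] [(array([439., 224.]), 0.72), (array([398., 243.]), 0.59)]
    [ 501.7 -372.2  102.5] 31.554941786356714
honey [(array([286., 260.]), 0.65)] [(array([416., 220.]), 0.72)]
    [ 531.4 -317.6   22.9] 8.549427444579681
cinnamon [(array([284., 163.]), 0.77), (array([287., 157.]), 0.48)] [(array([223., 253.]), 0.78), (array([201., 250.]), 0.73), (array([278., 251.]), 0.62)]
    [429.9 369.1  -9.5] 0.09962329888198453
salt [(array([280., 279.]), 0.66)] [(array([440., 224.]), 0.68)]
    [ 519.4 -401.4   15.3] 0.7737135490199009
pepper [(array([296., 250.]), 0.66)] [(array([393., 217.]), 0.54), (array([414., 232.]), 0.17)]
    [ 548.8 -238.4   -0. ] 0.34153063689367086
deli_tub [(array([364., 240.]), 0.85)] [(array([364., 158.]), 0.9), (array([439., 224.]), 0.48)]
    [ 767.8 -141.8  -13.4] 0.9061913409172095
```

```bash
python3 - <<'E'
import cv2
a=cv2.imread("pics/s0.png");b=cv2.imread("pics/t0.png")
cv2.imwrite("pics/s0c.png",cv2.resize(a[120:320,200:460],None,fx=3,fy=3,interpolation=2))
cv2.imwrite("pics/t0c.png",cv2.resize(b[120:300,190:460],None,fx=2.95,fy=2.95,interpolation=2))
E
```

```text
(no output)
```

View pics/s0c.png

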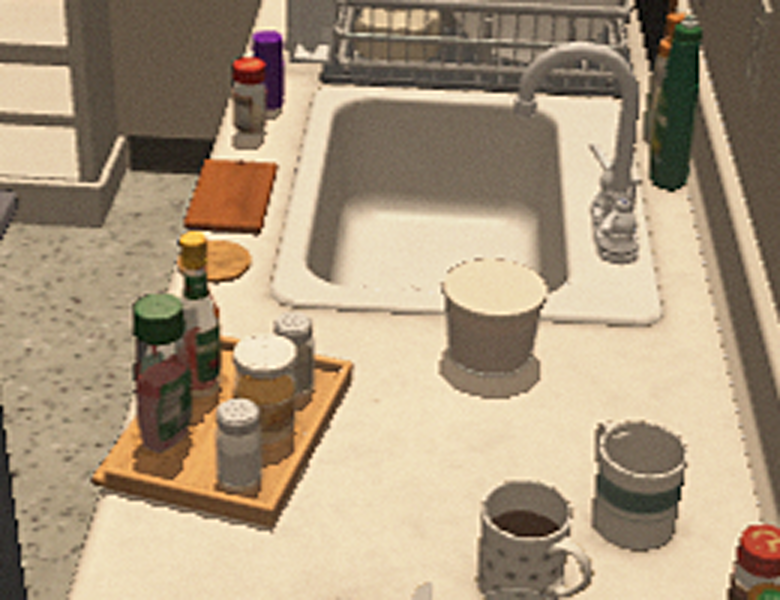

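View pics/t0c.png

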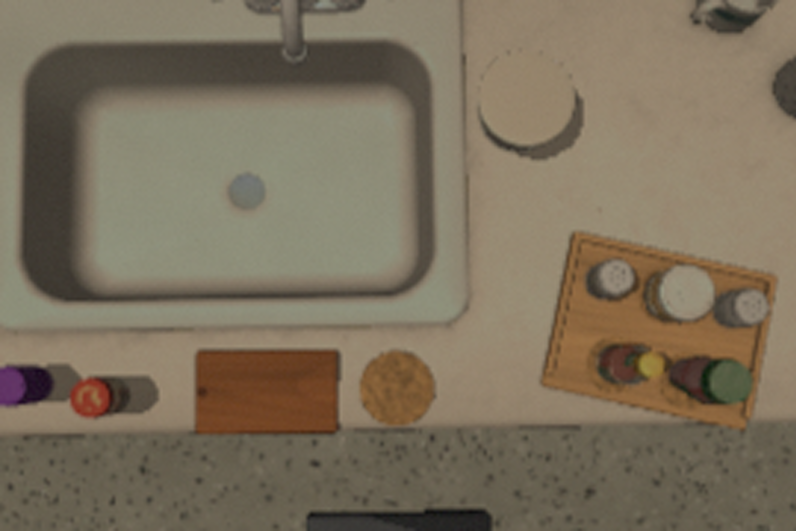

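View pics/t0.png

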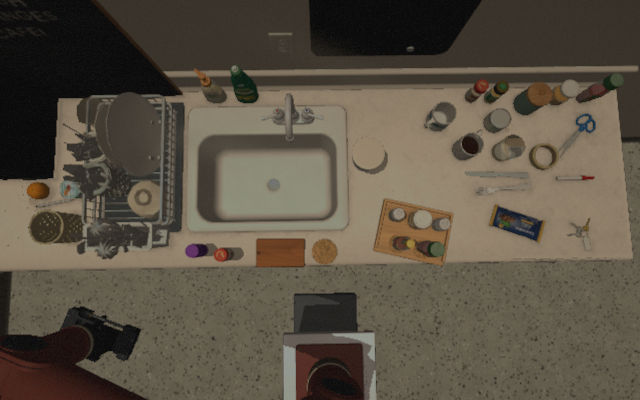

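Side view: ketchup (green cap) is the near front bottle and hot sauce the far one. Honey is behind, between the shakers. In the top view the tray is at ~(413,232), coaster (323,250), board (280,252), red-capped cinnamon (221,254) and the purple look-alike (197,250). I'll fit models to the cut-outs next.

```bash
cat > fit.py <<'E'
from h import *
from scipy.optimize import minimize
def cyl(prof,n=40,sy=1):  # profile [(r,z)]
    a=np.linspace(0,2*np.pi,n,endpoint=False)
    return [np.vstack([np.c_[r*np.cos(a),r*sy*np.sin(a),0*a+z] for r,z in (prof[i],prof[i+1])]) for i in range(len(prof)-1)]
def box(x,y,z): return [np.array([[i,j,k] for i in(-x/2,x/2) for j in(-y/2,y/2) for k in(0,z)],float)]
M=dict(honey=cyl([(32,0),(32,97)]),cinnamon=cyl([(22.5,0),(22.5,106)]),deli_tub=cyl([(45,0),(56,90)]),
 salt=cyl([(23.5,0),(21,83)]),pepper=cyl([(23.5,0),(21,83)]),
 hot_sauce=cyl([(24,0),(23,85),(14,130),(14,184)]),
 ketchup=cyl([(24.5,0),(22.5,95),(22,132)],sy=1.25)+cyl([(24,132),(24,161)]),
 board=box(100,170,12),coaster=cyl([(45,0),(45,6)]),tray=box(190,250,20))
def sil(p,model,x,y,z,w,S=4):
    m=np.zeros((400*S,640*S),np.uint8);c,s=np.cos(w),np.sin(w);R=np.array([[c,-s,0],[s,c,0],[0,0,1]])
    for part in model:
        X=part@R.T+[x,y,z]; q=(X@p["R"].T+p["t"])@p["camera_matrix"].T; q=q[:,:2]/q[:,2:]
        h=cv2.convexHull(((q+.5)*S*16-8).astype(np.int32)); cv2.fillConvexPoly(m,h,1,shift=4)
    return cv2.resize(m.astype(np.float32),(640,400),interpolation=cv2.INTER_AREA)
def fit(views,model,x0,free=(0,1)):
    # views: [(pic,region,ignore)]
    x0=np.array(x0,float);free=list(free)
    def f(v):
        q=x0.copy();q[free]=v*sc[free]; e=0
        for p,r,ig in views:
            m=sil(p,model,*q); e+=(np.abs(m-r)*~ig).sum()/(r*~ig).sum()
        return e
    sc=np.array([10,10,10,.1])
    r=minimize(f,x0[free]/sc[free],method="Nelder-Mead",options=dict(initial_simplex=np.vstack([x0[free]/sc[free]]+[x0[free]/sc[free]+d for d in np.eye(len(free))]),xatol=.01,fatol=1e-4))
    q=x0.copy();q[free]=r.x*sc[free];return q,r.fun
E
python3 - <<'E'
from fit import *
np.set_printoptions(precision=1,suppress=True)
s=get_image("side");t=get_image("top")
cut={}
for n in NAMES:
    for k,p in(("s",s),("t",t)):
        for i,c in enumerate(cut_out(p,n)[:3]):
            print(n,k,i,round(c["score"],2),c["box"],c["region"].sum()); cut[n,k,i]=np.array(c["region"])
import pickle;pickle.dump((s,t,cut),open("c0.pkl","wb"))
E
```

```text
tray s 0 0.96 [229.4, 232.6, 82.7, 62.2] 1756
tray t 0 0.63 [375.5, 196.0, 79.7, 67.2] 2420
board s 0 0.74 [262.0, 173.7, 30.8, 24.2] 556
board s 1 0.29 [265.5, 198.8, 19.9, 15.9] 162
board t 0 0.62 [256.8, 236.8, 45.0, 30.6] 1432
board t 1 0.33 [408.3, 208.3, 27.8, 20.0] 365
coaster s 0 0.71 [268.9, 200.4, 15.5, 13.6] 169
coaster t 0 0.72 [309.7, 239.7, 26.0, 23.9] 463
ketchup s 0 0.7 [245.1, 217.8, 19.0, 49.8] 818
ketchup t 0 0.92 [415.9, 240.3, 32.6, 16.7] 345
hot_sauce s 0 0.93 [263.0, 195.7, 10.9, 56.2] 546
hot_sauce t 0 0.65 [392.4, 237.0, 24.0, 10.8] 264
hot_sauce t 1 0.24 [309.3, 238.3, 31.2, 25.3] 524
honey s 0 0.96 [275.1, 228.6, 26.4, 41.4] 568
honey t 0 0.92 [410.7, 211.9, 22.9, 14.6] 371
cinnamon s 0 0.72 [284.8, 129.9, 10.7, 26.7] 171
cinnamon s 1 0.56 [279.3, 135.7, 6.3, 27.2] 210
cinnamon t 0 0.67 [212.5, 245.9, 22.1, 15.4] 225
cinnamon t 1 0.48 [186.2, 244.6, 23.5, 15.3] 290
salt s 0 0.87 [272.4, 254.2, 13.1, 31.9] 462
salt t 0 0.51 [432.4, 216.2, 16.3, 15.5] 230
pepper s 0 0.74 [292.9, 223.6, 12.7, 28.8] 198
pepper t 0 0.64 [387.6, 206.4, 19.9, 17.2] 211
deli_tub s 0 0.69 [347.8, 204.7, 33.3, 44.7] 1203
deli_tub s 1 0.56 [277.1, 140.2, 11.5, 21.7] 273
deli_tub t 0 0.72 [352.2, 135.6, 33.3, 33.4] 864
```

```bash
cat > f0.py <<'E'
from fit import *
import pickle
np.set_printoptions(precision=1,suppress=True)
s,t,cut=pickle.load(open("c0.pkl","rb"))
idx={("cinnamon","s"):1}
own=lambda n,k:cut[n,k,idx.get((n,k),0)]
G=dict(tray=(494,-308,0,-.2),board=(440,150,0,0),coaster=(431,10,0,0),ketchup=(436,-342,12,-.2),hot_sauce=(447,-260,12,0),honey=(531,-317,12,0),cinnamon=(430,360,0,0),salt=(519,-401,12,0),pepper=(549,-238,12,0),deli_tub=(768,-142,0,0))
k3=np.ones((3,3),np.uint8)
for n in NAMES:
    V=[]
    for k,p in(("s",s),("t",t)):
        o=np.zeros((400,640),bool)
        for m in NAMES:
            if m!=n and m not in("tray","board","coaster"): o|=cv2.dilate(own(m,k).astype(np.uint8),k3)>0
        V.append((p,own(n,k).astype(np.float32),o&~own(n,k)))
    fr=(0,1,3) if n in("tray","board","ketchup") else (0,1)
    for lab,vv,f in(("both",V,fr),("side",V[:1],fr),("top",V[1:],fr),("both z",V,tuple(sorted(fr+(2,))))):
        q,e=fit(vv,M[n],G[n],f);print(n,lab,q[:3],round(q[3],3),round(e,3))
E
python3 f0.py
```

```text
tray both [ 495.8 -306.9    0. ] -0.235 0.131
tray side [ 492.9 -307.     0. ] -0.208 0.083
tray top [ 496.3 -306.9    0. ] -0.233 0.033
tray both z [ 495.8 -306.7   -1.1] -0.228 0.129
board both [431.4 164.6   0. ] -0.016 0.233
board side [427.4 151.8   0. ] 0.061 0.173
board top [431.7 164.6   0. ] -0.018 0.019
board both z [430.4 164.5  -2.4] -0.017 0.236
coaster both [430.2   8.6   0. ] 0.0 0.266
coaster side [428.5   6.4   0. ] 0.0 0.092
coaster top [432.9   9.1   0. ] 0.0 0.127
coaster both z [429.9  10.3  -2.3] 0.0 0.254
ketchup both [ 436.7 -336.8   12. ] -0.758 0.38
ketchup side [ 433.2 -332.4   12. ] -0.536 0.13
ketchup top [ 438.3 -335.8   12. ] -0.258 0.201
ketchup both z [ 436.6 -337.4    8.6] -0.219 0.403
hot_sauce both [ 456.4 -253.2   12. ] 0.0 0.26
hot_sauce side [ 453.1 -249.7   12. ] 0.0 0.09
hot_sauce top [ 457.5 -252.7   12. ] 0.0 0.083
hot_sauce both z [ 456.4 -253.3   10.2] 0.0 0.255
honey both [ 534.1 -319.5   12. ] 0.0 0.249
honey side [ 531.8 -311.2   12. ] 0.0 0.1
honey top [ 536.5 -321.5   12. ] 0.0 0.124
honey both z [ 534.9 -319.3   17.7] 0.0 0.246
cinnamon both [429.5 350.1   0. ] 0.0 0.637
cinnamon side [424.2 369.2   0. ] 0.0 0.414
cinnamon top [431.2 349.4   0. ] 0.0 0.15
cinnamon both z [429.1 352.   -3.6] 0.0 0.635
salt both [ 518.9 -390.6   12. ] 0.0 0.241
salt side [ 516.2 -397.    12. ] 0.0 0.051
salt top [ 520.2 -389.9   12. ] 0.0 0.067
salt both z [ 518.3 -391.8    8.4] 0.0 0.217
pepper both [ 553.8 -242.6   12. ] 0.0 0.372
pepper side [ 551.  -248.4   12. ] 0.0 0.107
pepper top [ 556. -242.   12.] 0.0 0.073
pepper both z [ 553.7 -242.4    8.2] 0.0 0.329
deli_tub both [ 761.6 -146.     0. ] 0.0 0.125
deli_tub side [ 760.2 -149.4    0. ] 0.0 0.051
deli_tub top [ 763.3 -145.     0. ] 0.0 0.049
deli_tub both z [ 762.  -145.5   -1.6] 0.0 0.119
```

```bash
python3 - <<'E'
from fit import *
import pickle
np.set_printoptions(precision=2,suppress=True)
s,t,cut=pickle.load(open("c0.pkl","rb"))
k5=np.ones((5,5),np.uint8);Z=np.zeros((400,640),bool)
for n,lo,hi,prof,g in(("ketchup",(40,60,30),(90,255,255),[(24,132),(24,161)],(437,-337,12,0)),("hot_sauce",(18,120,80),(34,255,255),[(13.5,150),(13.5,184)],(456,-253,12,0))):
    V=[]
    for k,p in(("s",s),("t",t)):
        reg=cv2.dilate(cut[n,k,0].astype(np.uint8),k5)
        m=cv2.inRange(cv2.cvtColor(np.array(p["pixels"]),cv2.COLOR_RGB2HSV),lo,hi)>0
        m=m&(reg>0); l,lab,st,ce=cv2.connectedComponentsWithStats(m.astype(np.uint8))
        i=1+[*st[1:,4]].index(max(st[1:,4])) if n=="hot_sauce" else 1+int(np.argmin(st[1:,1]+1000*(st[1:,4]<30))) if k=="s" else 1+int(np.argmax(st[1:,4]))
        m=lab==i;print(n,k,st[i],ce[i]);V.append((p,m.astype(np.float32),Z))
    for lab,vv,f in(("both",V,(0,1)),("s",V[:1],(0,1)),("t",V[1:],(0,1)),("z",V,(0,1,2))): print(lab,*fit(vv,cyl(prof),g,f))
st=read_state();print(st["tcp_pos"],st["tcp_rot"],st["grip_width"],st["t"])
E
```

```text
ketchup s [245 218  17  17 165] [251.99 227.38]
ketchup t [428 242  16  14  96] [433.75 250.57]
both [ 436.12 -339.42   12.      0.  ] 2.1918797492980957
s [ 435.68 -343.81   12.      0.  ] 0.6609848737716675
t [ 436.44 -335.52   12.      0.  ] 1.4479166269302368
z [ 434.86 -336.23    5.78    0.  ] 2.075852155685425
hot_sauce s [260 197   9  13  82] [263.87 202.67]
hot_sauce t [405 239  11   9  72] [410.03 243.19]
both [ 455.51 -252.01   12.      0.  ] 0.7891048192977905
s [ 453.59 -246.88   12.      0.  ] 0.5251524448394775
t [ 456.39 -251.5    12.      0.  ] 0.2248263955116272
z [ 455.53 -252.02   11.84    0.  ] 0.7873687148094177
[238.56 604.62 222.55] [[-0.93  0.37 -0.  ]
 [ 0.37  0.93  0.  ]
 [ 0.   -0.   -1.  ]] 1.001485600336721 2.2
```

```bash
cat > g.py <<'E'
import sys,numpy as np
from scipy.spatial.transform import Rotation as Ro
from station import read_state
# args: x,y,z waypoints in world (TCP) ; each split into steps of <=60mm; tool y axis to yaw YAW
YAW=-0.233
s=read_state();R=np.array(s["tcp_rot"]);p=np.array(s["tcp_pos"]);q=p
T=np.array([[np.sin(YAW),np.cos(YAW),0],[-np.cos(YAW),np.sin(YAW),0],[0,0,-1]]).T
T=np.c_[np.cross([np.cos(YAW),np.sin(YAW),0],[0,0,-1]),[np.cos(YAW),np.sin(YAW),0],[0,0,-1]]
print("t",round(s["t"],2),p.round(1),"w",round(s["grip_width"]*87,1),"F",np.round(s["ft_force"],1),"turn",(Ro.from_matrix(R.T@T).as_rotvec(degrees=True)/10).round(2))
for a in sys.argv[1:]:
    w=np.array([float(v) for v in a.split(",")]);n=int(np.ceil(np.linalg.norm(w-q)/61))
    for i in range(n): print(((R.T@(q+(w-q)*(i+1)/n-p))/50).round(2).tolist())
    print('--',np.linalg.norm(w-q).round(1));q=w
E
python3 g.py 440,350,230 460,60,230
```

```text
t 2.2 [238.6 604.6 222.5] w 87.1 F [-0.2 -0.2 -0.3] turn [-0.   -0.    8.18]
[-0.94, -0.54, -0.02]
[-1.87, -1.09, -0.05]
[-2.81, -1.63, -0.07]
[-3.74, -2.17, -0.1]
[-4.68, -2.72, -0.12]
[-5.62, -3.26, -0.15]
-- 324.7
[-6.12, -4.31, -0.15]
[-6.62, -5.36, -0.15]
[-7.12, -6.41, -0.15]
[-7.62, -7.46, -0.15]
[-8.12, -8.51, -0.15]
-- 290.7
```

>>> apply_moves --motion '[[[-0.94,-0.54,-0.05],[0,0,1.0]],[[-1.87,-1.09,-0.1],[0,0,2.0]],[[-2.81,-1.63,-0.15],[0,0,3.0]],[[-3.74,-2.17,-0.2],[0,0,4.0]],[[-4.68,-2.72,-0.2],[0,0,5.0]]]' --gripper 0.65

```text
t: 2.82
tcp_pos: [407.3, 390.9, 233.0]
tcp_rot: [[-0.311, 0.95, 0.0], [0.95, 0.311, 0.001], [0.001, 0.001, -1.0]]
ft_force: [0.6, 0.7, 0.9]
grip_width: 0.659
gripper_force: 0.0
```

```bash
python3 g.py 460,100,230
```

```text
t 2.83 [407.3 390.9 233. ] w 57.4 F [0.6 0.7 0.9] turn [ 0.   -0.    3.15]
[-1.17, -0.16, 0.01]
[-2.34, -0.32, 0.02]
[-3.51, -0.49, 0.03]
[-4.69, -0.65, 0.04]
[-5.86, -0.81, 0.06]
-- 295.7
```

>>> apply_moves --motion '[[[-1.17,-0.16,0],[0,0,0.8]],[[-2.34,-0.32,0],[0,0,1.6]],[[-3.51,-0.49,0],[0,0,2.4]],[[-4.69,-0.65,0],[0,0,3.17]],[[-5.86,-0.81,0],[0,0,3.17]]]'

```text
t: 3.45
tcp_pos: [460.9, 99.5, 232.9]
tcp_rot: [[0.231, 0.973, 0.001], [0.973, -0.231, 0.001], [0.001, 0.0, -1.0]]
ft_force: [1.6, -0.8, 0.3]
grip_width: 0.651
gripper_force: 0.0
```

```bash
python3 g.py 456,-190,230 456,-252,220
```

```text
t 3.45 [460.9  99.5 232.9] w 56.6 F [ 1.6 -0.8  0.3] turn [ 0.   -0.01 -0.  ]
[-1.13, 0.25, 0.01]
[-2.26, 0.5, 0.02]
[-3.39, 0.75, 0.03]
[-4.53, 0.99, 0.04]
[-5.66, 1.24, 0.05]
-- 289.6
[-6.26, 1.39, 0.15]
[-6.86, 1.53, 0.25]
-- 62.8
```

>>> apply_moves --motion '[[[-1.13,0.25,0],[0,0,0]],[[-2.26,0.5,0],[0,0,0]],[[-3.39,0.75,0],[0,0,0]],[[-4.53,0.99,0],[0,0,0]],[[-5.66,1.24,0],[0,0,0]]]'

```text
t: 4.08
tcp_pos: [456.0, -190.1, 233.0]
tcp_rot: [[0.229, 0.973, 0.001], [0.973, -0.229, 0.001], [0.001, 0.001, -1.0]]
ft_force: [1.1, 0.0, -0.7]
grip_width: 0.652
gripper_force: 0.0
```

>>> apply_moves --motion '[[[-0.6,0.14,0.2],[0,0,0]],[[-1.2,0.28,0.4],[0,0,0]],[[-1.2,0.28,0.4],[0,0,0]]]'

```text
t: 4.45
tcp_pos: [455.1, -252.0, 212.2]
tcp_rot: [[0.233, 0.973, -0.001], [0.973, -0.233, -0.001], [-0.001, -0.001, -1.0]]
ft_force: [0.7, -0.5, 0.7]
grip_width: 0.648
gripper_force: 0.0
```

```bash
python3 - <<'E'
from h import *
s=get_image("side");t=get_image("top");save(s,"s1");save(t,"t1")
a=np.array(s["pixels"])[150:300,200:340];b=np.array(t["pixels"])[150:300,340:480]
cv2.imwrite("pics/c1.png",cv2.resize(np.vstack([np.hstack([a,b])]),None,fx=2.8,fy=2.8)[:,:,::-1])
E
python3 g.py 456,-252,158
```

```text
t 4.55 [ 456.1 -249.5  212.6] w 56.9 F [0.5 0.  0.1] turn [-0.    0.    0.01]
[-0.05, 0.01, 1.09]
-- 54.6
```

View pics/c1.png

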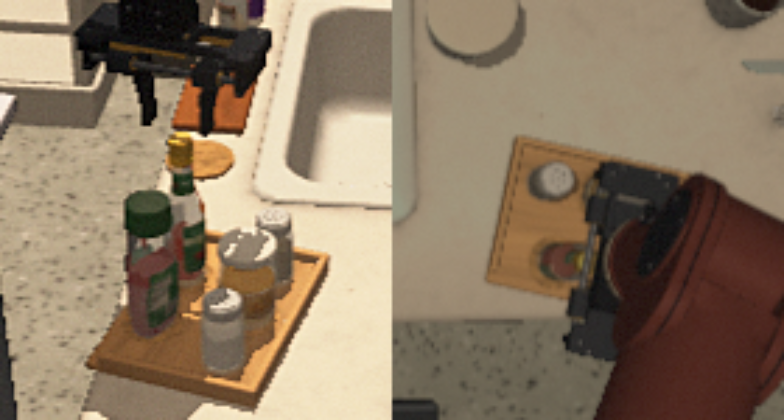

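The side crop shows the fingers straddling the yellow cap, with the cap at (180,150) and the fingers at 148 and 205. Descend and grip.

>>> apply_moves --motion '[[[0,0,0.5],[0,0,0]],[[0,0,1.08],[0,0,0]],[[0,0,1.08],[0,0,0]]]'

```text
t: 4.92
tcp_pos: [455.5, -248.1, 157.5]
tcp_rot: [[0.227, 0.974, -0.003], [0.974, -0.227, 0.001], [0.0, -0.003, -1.0]]
ft_force: [0.0, 0.8, -0.3]
grip_width: 0.65
gripper_force: 0.0
```

>>> apply_moves --motion '[[[0,0,0],[0,0,0]],[[0,0,0],[0,0,0]],[[0,0,0],[0,0,0]],[[0,0,0],[0,0,0]],[[0,0,0],[0,0,0]]]' --gripper 0.0 --grip_force 35

```text
t: 5.55
tcp_pos: [456.4, -250.0, 159.0]
tcp_rot: [[0.229, 0.973, 0.001], [0.973, -0.229, -0.0], [0.0, 0.001, -1.0]]
ft_force: [-1.0, 0.1, 6.1]
grip_width: 0.334
gripper_force: 35.1
```

```bash
python3 g.py 456,-252,158
```

```text
t 5.55 [ 456.4 -250.   159. ] w 29.1 F [-1.   0.1  6.1] turn [ 0.   -0.    0.01]
[-0.04, 0.0, 0.02]
-- 2.3
```

>>> apply_moves --motion '[[[0,0,-0.4],[0,0,0]],[[0,0,-1.0],[0,0,0]],[[0.4,-0.11,-1.2],[0,0,0]],[[1.2,-0.34,-1.2],[0,0,0]],[[2.0,-0.57,-1.2],[0,0,0]]]'

```text
t: 6.18
tcp_pos: [450.9, -144.9, 218.4]
tcp_rot: [[0.23, 0.973, -0.0], [0.973, -0.23, 0.0], [0.0, -0.0, -1.0]]
ft_force: [0.5, -0.5, -2.7]
grip_width: 0.33
gripper_force: 34.5
```

>>> apply_moves --motion '[[[1.0,-0.29,0],[0,0,0]],[[2.0,-0.57,0],[0,0,0]],[[3.0,-0.86,0],[0,0,0]],[[4.0,-1.14,0],[0,0,0]],[[5.0,-1.43,0],[0,0,0]]]'

```text
t: 6.8
tcp_pos: [438.4, 115.3, 218.3]
tcp_rot: [[0.229, 0.973, -0.0], [0.973, -0.229, 0.0], [-0.0, -0.0, -1.0]]
ft_force: [-0.0, 0.7, -2.0]
grip_width: 0.325
gripper_force: 34.5
```

```bash
python3 g.py 435,209,218
```

```text
t 6.8 [438.4 115.3 218.3] w 28.3 F [-0.   0.7 -2. ] turn [-0.    0.    0.01]
[0.9, -0.25, 0.0]
[1.81, -0.5, 0.01]
-- 93.8
```

>>> apply_moves --motion '[[[0.8,-0.22,0],[0,0,0]],[[1.6,-0.44,0],[0,0,0]],[[1.81,-0.5,0.1],[0,0,0]],[[1.81,-0.5,0.6],[0,0,0]],[[1.81,-0.5,0.9],[0,0,0]]]'

```text
t: 7.42
tcp_pos: [434.8, 206.6, 172.0]
tcp_rot: [[0.229, 0.973, -0.002], [0.973, -0.229, -0.002], [-0.002, -0.001, -1.0]]
ft_force: [-0.4, -0.7, -2.8]
grip_width: 0.332
gripper_force: 34.5
```

>>> apply_moves --motion '[[[0,0,0.1],[0,0,0]],[[0,0,0.2],[0,0,0]],[[0,0,0.26],[0,0,0]],[[0,0,0.28],[0,0,0]]]'

```text
t: 7.92
tcp_pos: [435.5, 207.6, 159.7]
tcp_rot: [[0.229, 0.973, 0.0], [0.973, -0.229, 0.0], [0.0, 0.0, -1.0]]
ft_force: [0.6, -0.6, -2.7]
grip_width: 0.331
gripper_force: 34.5
```

```bash
python3 g.py 435,209,158.5;python3 - <<'E'
from h import *
s=get_image("side");t=get_image("top")
a=np.array(s["pixels"])[100:250,230:370];b=np.array(t["pixels"])[150:300,200:340]
cv2.imwrite("pics/c2.png",cv2.resize(np.hstack([a,b]),None,fx=2.8,fy=2.8)[:,:,::-1])
E
```

```text
t 7.92 [435.5 207.6 159.7] w 28.8 F [ 0.6 -0.6 -2.7] turn [ 0.   -0.    0.01]
[0.02, -0.02, 0.02]
-- 1.9
```

View pics/c2.png

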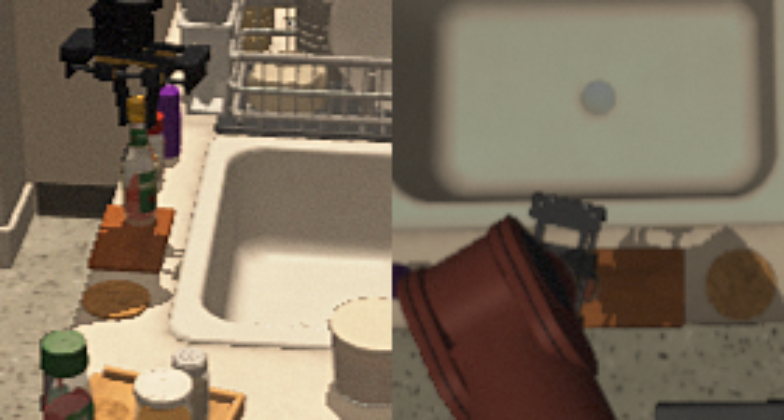

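The side crop shows the bottle upright over the far half of the board (140,190), about to touch down.

>>> apply_moves --motion '[[[0,0,0.02],[0,0,0]],[[0,0,0.04],[0,0,0]],[[0,0,0.04],[0,0,0]]]'

```text
t: 8.4
tcp_pos: [436.2, 208.3, 159.0]
tcp_rot: [[0.229, 0.973, 0.002], [0.973, -0.229, 0.002], [0.002, 0.001, -1.0]]
ft_force: [-0.8, -0.7, 8.3]
grip_width: 0.332
gripper_force: 35.3
```

>>> apply_moves --motion '[[[0,0,0],[0,0,0]],[[0,0,0],[0,0,0]],[[0,0,0],[0,0,0]],[[0,0,-0.5],[0,0,0]],[[0,0,-1.5],[0,0,0]]]' --gripper 0.75

```text
t: 9.02
tcp_pos: [434.2, 206.9, 231.8]
tcp_rot: [[0.229, 0.973, -0.003], [0.973, -0.229, -0.003], [-0.003, -0.002, -1.0]]
ft_force: [1.3, 0.6, 0.6]
grip_width: 0.734
gripper_force: 0.0
```

```bash
python3 g.py 455,0,235 436.5,-337,220
```

```text
t 9.03 [434.2 206.9 231.8] w 63.8 F [1.3 0.6 0.6] turn [-0.01  0.02  0.01]
[-0.98, 0.34, -0.01]
[-1.97, 0.68, -0.03]
[-2.95, 1.01, -0.04]
[-3.93, 1.35, -0.05]
-- 208.0
[-5.04, 1.55, -0.0]
[-6.15, 1.75, 0.05]
[-7.26, 1.94, 0.11]
[-8.36, 2.14, 0.16]
[-9.47, 2.34, 0.21]
[-10.58, 2.54, 0.27]
-- 337.8
```

>>> apply_moves --motion '[[[-0.98,0.34,0],[0,0,0]],[[-1.97,0.68,0],[0,0,0]],[[-2.95,1.01,0],[0,0,0]],[[-3.93,1.35,0],[0,0,0]],[[-5.04,1.55,0],[0,0,0]]]'

```text
t: 9.65
tcp_pos: [453.2, -57.0, 232.6]
tcp_rot: [[0.228, 0.974, 0.0], [0.974, -0.228, -0.0], [0.0, 0.0, -1.0]]
ft_force: [0.8, 0.6, 0.1]
grip_width: 0.751
gripper_force: 0.0
```

>>> apply_moves --motion '[[[-1.11,0.2,0],[0,0,0]],[[-2.22,0.4,0],[0,0,0]],[[-3.33,0.6,0.1],[0,0,0]],[[-4.43,0.8,0.2],[0,0,0]],[[-5.5,1.0,0.3],[0,0,0]]]'

```text
t: 10.28
tcp_pos: [439.1, -336.1, 217.9]
tcp_rot: [[0.227, 0.974, 0.002], [0.974, -0.227, -0.0], [0.0, 0.002, -1.0]]
ft_force: [1.1, 0.9, 0.9]
grip_width: 0.75
gripper_force: 0.0
```

```bash
python3 g.py 436.5,-337,140;python3 - <<'E'
from h import *
s=get_image("side");t=get_image("top")
a=np.array(s["pixels"])[150:300,200:340];b=np.array(t["pixels"])[150:300,340:480]
cv2.imwrite("pics/c3.png",cv2.resize(np.hstack([a,b]),None,fx=2.8,fy=2.8)[:,:,::-1])
E
```

```text
t 10.28 [ 439.1 -336.1  217.9] w 65.2 F [1.1 0.9 0.9] turn [ 0.01 -0.    0.02]
[-0.02, -0.02, 0.78]
[-0.03, -0.05, 1.56]
-- 78.0
```

View pics/c3.png

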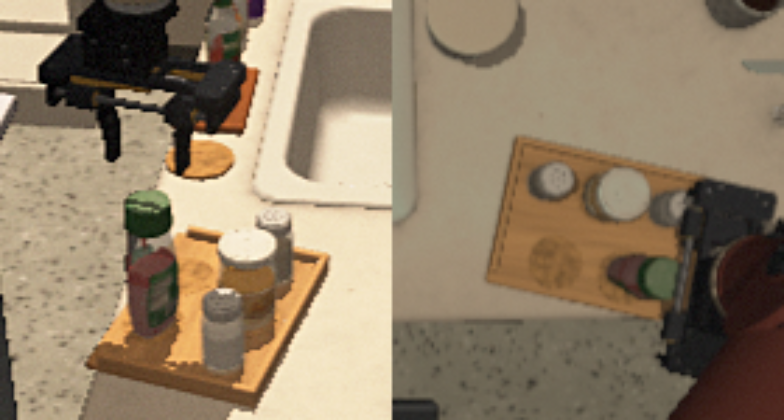

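The fingers straddle the ketchup cap at (148,212) and the hot sauce's disc is now free. Descend and grip.

>>> apply_moves --motion '[[[0,-0.05,0.5],[0,0,0]],[[0,-0.05,1.2],[0,0,0]],[[0,-0.05,1.56],[0,0,0]],[[0,-0.05,1.56],[0,0,0]]]'

```text
t: 10.88
tcp_pos: [435.9, -333.4, 138.9]
tcp_rot: [[0.229, 0.973, -0.002], [0.973, -0.229, 0.001], [0.0, -0.002, -1.0]]
ft_force: [0.8, -0.7, -0.4]
grip_width: 0.753
gripper_force: 0.0
```

>>> apply_moves --motion '[[[0,0,0],[0,0,0]],[[0,0,0],[0,0,0]],[[0,0,0],[0,0,0]],[[0,0,0],[0,0,0]],[[0,0,0],[0,0,0]]]' --gripper 0.0 --grip_force 35

```text
t: 11.5
tcp_pos: [437.0, -334.4, 140.4]
tcp_rot: [[0.229, 0.973, 0.001], [0.973, -0.229, -0.001], [-0.0, 0.002, -1.0]]
ft_force: [-0.2, 1.2, 7.8]
grip_width: 0.55
gripper_force: 35.0
```

```bash
python3 g.py
```

```text
t 11.5 [ 437.  -334.4  140.4] w 47.8 F [-0.2  1.2  7.8] turn [0.01 0.   0.01]
```

>>> apply_moves --motion '[[[0,0,-0.4],[0,0,0]],[[0,0,-1.0],[0,0,0]],[[0.4,-0.1,-1.2],[0,0,0]],[[1.2,-0.27,-1.2],[0,0,0]],[[2.0,-0.45,-1.2],[0,0,0]]]'

```text
t: 12.12
tcp_pos: [437.1, -231.2, 200.2]
tcp_rot: [[0.231, 0.973, -0.0], [0.973, -0.231, -0.0], [-0.0, 0.0, -1.0]]
ft_force: [0.1, 0.8, -1.1]
grip_width: 0.548
gripper_force: 35.0
```

>>> apply_moves --motion '[[[1.0,-0.25,0],[0,0,0]],[[2.0,-0.5,0],[0,0,0]],[[3.0,-0.73,0],[0,0,0]],[[4.0,-0.96,0],[0,0,0]],[[5.0,-1.2,0],[0,0,0]]]'

```text
t: 12.75
tcp_pos: [436.2, 26.7, 200.6]
tcp_rot: [[0.23, 0.973, 0.001], [0.973, -0.23, 0.001], [0.001, 0.001, -1.0]]
ft_force: [0.1, -0.6, -2.4]
grip_width: 0.55
gripper_force: 35.0
```

```bash
python3 g.py 436,119,200
```

```text
t 12.75 [436.2  26.7 200.6] w 47.8 F [ 0.1 -0.6 -2.4] turn [ 0.01 -0.01  0.01]
[0.9, -0.21, 0.01]
[1.8, -0.43, 0.01]
-- 92.3
```

>>> apply_moves --motion '[[[0.8,-0.19,0],[0,0,0]],[[1.6,-0.38,0],[0,0,0]],[[1.8,-0.43,0.1],[0,0,0]],[[1.8,-0.43,0.6],[0,0,0]],[[1.8,-0.43,1.0],[0,0,0]]]'

```text
t: 13.38
tcp_pos: [436.0, 117.2, 149.4]
tcp_rot: [[0.23, 0.973, 0.0], [0.973, -0.23, -0.0], [-0.0, 0.0, -1.0]]
ft_force: [-0.3, 0.1, -2.7]
grip_width: 0.545
gripper_force: 35.0
```

>>> apply_moves --motion '[[[0,0,0.08],[0,0,0]],[[0,0,0.14],[0,0,0]],[[0,0,0.19],[0,0,0]],[[0,0,0.22],[0,0,0]],[[0,0,0.22],[0,0,0]]]'

```text
t: 14.0
tcp_pos: [436.8, 118.5, 140.3]
tcp_rot: [[0.229, 0.973, 0.001], [0.973, -0.229, 0.002], [0.002, 0.001, -1.0]]
ft_force: [-4.1, -0.6, 13.0]
grip_width: 0.551
gripper_force: 35.0
```

Touched down (13 N). Release and rise, then relook at the honey.

>>> apply_moves --motion '[[[0,0,-0.01],[0,0,0]],[[0,0,-0.01],[0,0,0]],[[0,0,-0.01],[0,0,0]],[[0,0,-0.6],[0,0,0]],[[0,0,-1.6],[0,0,0]]]' --gripper 0.78

```text
t: 14.62
tcp_pos: [434.8, 117.6, 218.3]
tcp_rot: [[0.229, 0.973, -0.003], [0.973, -0.229, -0.002], [-0.003, -0.002, -1.0]]
ft_force: [1.9, 0.3, -0.5]
grip_width: 0.777
gripper_force: 0.0
```

```bash
cat > lk.py <<'E'
from fit import *
import sys
np.set_printoptions(precision=1,suppress=True)
def look(names,G,tag,crops):
    s=get_image("side");t=get_image("top");Z=np.zeros((400,640),bool)
    for n in names:
        V=[]
        for p in(s,t):
            c=[r for r in cut_out(p,n) if np.linalg.norm(np.array(r["box"][:2])+np.array(r["box"][2:])/2-proj(p,np.array(G[n][:3])+[0,0,50]))<18]
            V.append((p,np.array(c[0]["region"]).astype(np.float32),Z) if c else None)
        for l,v in(("s",V[:1]),("t",V[1:]),("both",V)):
            v=[x for x in v if x]
            if v: q,e=fit(v,M[n],G[n],(0,1));print(n,l,q[:2],round(e,2))
    (r,c),(r2,c2)=crops
    a=np.array(s["pixels"])[r:r+150,c:c+140];b=np.array(t["pixels"])[r2:r2+150,c2:c2+140]
    cv2.imwrite(f"pics/{tag}.png",cv2.resize(np.hstack([a,b]),None,fx=2.8,fy=2.8)[:,:,::-1])
E
python3 - <<'E'
from lk import *
look(["honey","ketchup","hot_sauce"],dict(honey=(535,-319,12,0),ketchup=(437,119,12,0),hot_sauce=(436,208,12,0)),"c4",((130,210),(150,320)))
E
python3 g.py 470,0,220 536,-319,160
```

```text
honey s [ 531.8 -311.4] 0.29
honey t [ 536.  -316.5] 0.12
honey both [ 534.8 -316.3] 0.45
ketchup s [433.  110.9] 0.12
ketchup both [433.  110.9] 0.12
hot_sauce s [432.4 217.2] 1.35
hot_sauce both [432.4 217.2] 1.35
t 15.03 [435.2 117.8 217.5] w 67.8 F [ 0.1 -0.1 -0.4] turn [-0.01  0.01  0.01]
[-0.71, 0.41, -0.02]
[-1.42, 0.81, -0.03]
[-2.14, 1.22, -0.05]
-- 122.9
[-3.12, 1.67, 0.15]
[-4.1, 2.13, 0.35]
[-5.09, 2.59, 0.55]
[-6.07, 3.05, 0.75]
[-7.06, 3.51, 0.96]
[-8.04, 3.96, 1.16]
-- 331.2
```

View pics/c4.png

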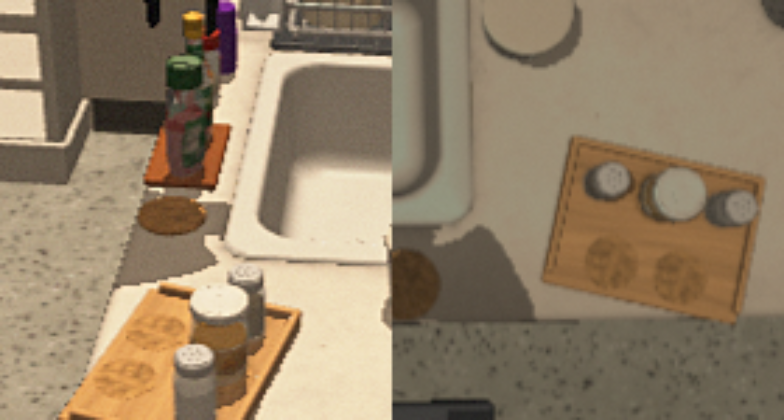

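Both bottles are upright on the board. The tray shows two free discs, with the honey between the shakers at (672,192) in the crop, at about (536,-318).

>>> apply_moves --motion '[[[-0.71,0.41,0],[0,0,0]],[[-1.42,0.81,0],[0,0,0]],[[-2.14,1.22,0],[0,0,0]],[[-3.12,1.67,0.15],[0,0,0]],[[-4.1,2.13,0.35],[0,0,0]]]' --gripper 1.0

```text
t: 15.65
tcp_pos: [492.5, -107.2, 200.5]
tcp_rot: [[0.228, 0.974, 0.0], [0.974, -0.228, 0.0], [0.0, 0.0, -1.0]]
ft_force: [0.4, 0.1, -0.4]
grip_width: 0.995
gripper_force: 0.0
```

>>> apply_moves --motion '[[[-0.98,0.46,0.2],[0,0,0]],[[-1.97,0.92,0.4],[0,0,0]],[[-2.96,1.38,0.6],[0,0,0]],[[-3.94,1.83,0.8],[0,0,0]],[[-3.94,1.83,0.8],[0,0,0]]]'

```text
t: 16.27
tcp_pos: [533.5, -324.1, 158.8]
tcp_rot: [[0.237, 0.972, -0.005], [0.972, -0.237, -0.003], [-0.004, -0.004, -1.0]]
ft_force: [-0.3, -0.5, -0.4]
grip_width: 1.0
gripper_force: 0.0
```

```bash
python3 g.py 536,-318.5,60;python3 - <<'E'
from lk import *
look([],{},"c5",((160,210),(150,340)))
E
```

```text
t 16.27 [ 533.5 -324.1  158.8] w 87.0 F [-0.3 -0.5 -0.4] turn [-0.02  0.02 -0.03]
[0.06, 0.01, 0.99]
[0.13, 0.03, 1.98]
-- 99.0
```

View pics/c5.png

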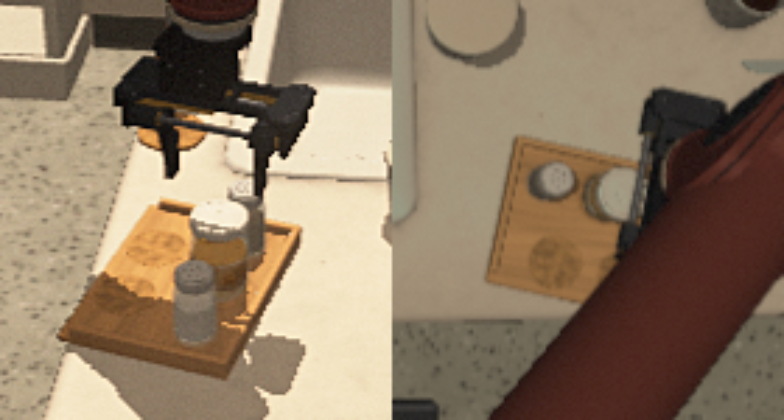

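The fingers straddle the honey lid, with the shakers clear. I'll let the arm settle before descending.

>>> apply_moves --motion '[[[0,0,0],[0,0,0]],[[0,0,0],[0,0,0]]]'

```text
t: 16.62
tcp_pos: [537.3, -316.8, 161.3]
tcp_rot: [[0.226, 0.974, 0.001], [0.974, -0.226, 0.001], [0.001, 0.001, -1.0]]
ft_force: [-0.3, -0.5, -0.7]
grip_width: 1.0
gripper_force: 0.0
```

```bash
python3 g.py 536,-318.5,60
```

```text
t 16.62 [ 537.3 -316.8  161.3] w 87.0 F [-0.3 -0.5 -0.7] turn [ 0.   -0.01  0.03]
[-0.02, -0.01, 1.01]
[-0.04, -0.02, 2.03]
-- 101.4
```

>>> apply_moves --motion '[[[-0.02,-0.02,0.6],[0,0,0]],[[-0.02,-0.02,1.3],[0,0,0]],[[-0.02,-0.02,1.8],[0,0,0]],[[-0.02,-0.02,2.0],[0,0,0]],[[-0.02,-0.02,2.0],[0,0,0]]]'

```text
t: 17.25
tcp_pos: [535.6, -318.7, 61.3]
tcp_rot: [[0.228, 0.974, -0.0], [0.974, -0.228, 0.0], [0.0, -0.0, -1.0]]
ft_force: [-0.3, -0.4, -0.0]
grip_width: 0.999
gripper_force: 0.0
```

>>> apply_moves --motion '[[[0,0,0],[0,0,0]],[[0,0,0],[0,0,0]],[[0,0,0],[0,0,0]],[[0,0,0],[0,0,0]],[[0,0,0],[0,0,0]]]' --gripper 0.0 --grip_force 35

```text
t: 17.88
tcp_pos: [535.4, -319.5, 61.5]
tcp_rot: [[0.229, 0.973, 0.0], [0.973, -0.229, -0.0], [0.0, 0.0, -1.0]]
ft_force: [-2.3, 1.4, 5.2]
grip_width: 0.72
gripper_force: 35.0
```

```bash
python3 g.py
```

```text
t 17.88 [ 535.4 -319.5   61.5] w 62.6 F [-2.3  1.4  5.2] turn [ 0.   -0.    0.01]
```

>>> apply_moves --motion '[[[0,0,-0.4],[0,0,0]],[[0,0,-1.1],[0,0,0]],[[0,0,-1.9],[0,0,0]],[[0,0,-2.3],[0,0,0]],[[0,0,-2.3],[0,0,0]]]'

```text
t: 18.5
tcp_pos: [536.0, -319.6, 177.3]
tcp_rot: [[0.229, 0.973, 0.002], [0.973, -0.229, -0.001], [-0.0, 0.002, -1.0]]
ft_force: [-0.1, -0.1, -3.1]
grip_width: 0.722
gripper_force: 35.0
```

```bash
python3 g.py 431.5,9,176
```

```text
t 18.5 [ 536.  -319.6  177.3] w 62.8 F [-0.1 -0.1 -3.1] turn [0.01 0.   0.01]
[0.99, -0.59, 0.0]
[1.97, -1.18, 0.01]
[2.96, -1.77, 0.01]
[3.95, -2.36, 0.01]
[4.93, -2.95, 0.01]
[5.92, -3.54, 0.02]
-- 344.8
```

>>> apply_moves --motion '[[[0.6,-0.36,0],[0,0,0]],[[1.6,-0.96,0],[0,0,0]],[[2.6,-1.56,0],[0,0,0]],[[3.6,-2.15,0],[0,0,0]],[[4.6,-2.75,0],[0,0,0]]]'

```text
t: 19.12
tcp_pos: [452.5, -61.6, 174.5]
tcp_rot: [[0.228, 0.974, -0.002], [0.974, -0.228, -0.0], [-0.001, -0.002, -1.0]]
ft_force: [0.8, 1.2, -3.2]
grip_width: 0.72
gripper_force: 35.0
```

>>> apply_moves --motion '[[[0.7,-0.42,0],[0,0,0]],[[1.31,-0.78,0],[0,0,0]],[[1.31,-0.78,0.5],[0,0,0]],[[1.31,-0.78,1.4],[0,0,0]],[[1.31,-0.78,1.8],[0,0,0]]]'

```text
t: 19.75
tcp_pos: [428.8, 8.5, 83.1]
tcp_rot: [[0.228, 0.974, -0.004], [0.974, -0.229, -0.002], [-0.002, -0.003, -1.0]]
ft_force: [0.0, 0.1, -2.2]
grip_width: 0.721
gripper_force: 35.0
```

>>> apply_moves --motion '[[[0,0,0.1],[0,0,0]],[[0,0,0.2],[0,0,0]],[[0,0,0.2],[0,0,0]]]'

```text
t: 20.12
tcp_pos: [431.3, 8.8, 76.3]
tcp_rot: [[0.229, 0.973, 0.0], [0.973, -0.229, 0.0], [0.0, 0.0, -1.0]]
ft_force: [0.4, 0.4, -1.8]
grip_width: 0.717
gripper_force: 35.0
```

```bash
python3 g.py 431.5,9,55.5; python3 - <<'E'
from lk import *
look([],{},"c6",((130,210),(170,260)))
E
```

```text
t 20.12 [431.3   8.8  76.3] w 62.4 F [ 0.4  0.4 -1.8] turn [ 0.   -0.    0.01]
[0.0, 0.0, 0.42]
-- 20.8
```

View pics/c6.png

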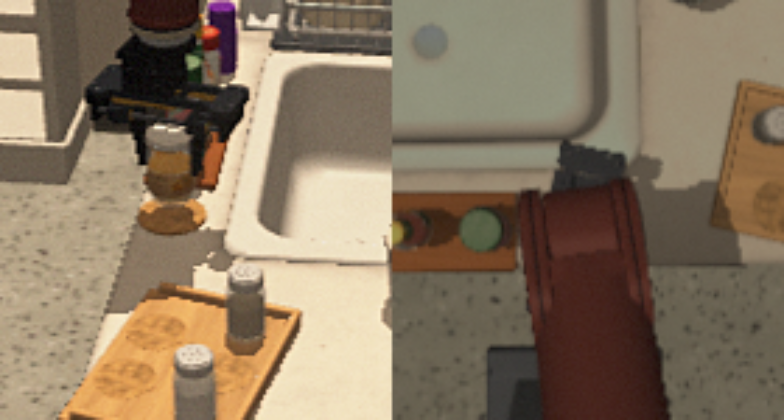

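Honey hangs upright over the coaster at (170,210), with the gripper clear of the ketchup. I'll lower it.

>>> apply_moves --motion '[[[0,0,0.15],[0,0,0]],[[0,0,0.3],[0,0,0]],[[0,0,0.36],[0,0,0]],[[0,0,0.4],[0,0,0]],[[0,0,0.4],[0,0,0]]]'

```text
t: 20.85
tcp_pos: [431.1, 8.7, 56.0]
tcp_rot: [[0.229, 0.973, -0.0], [0.973, -0.229, -0.0], [-0.0, -0.0, -1.0]]
ft_force: [-0.1, -0.2, -2.7]
grip_width: 0.717
gripper_force: 35.0
```

>>> apply_moves --motion '[[[0,0,0.03],[0,0,0]],[[0,0,0.05],[0,0,0]],[[0,0,0.05],[0,0,0]]]'

```text
t: 21.22
tcp_pos: [431.7, 9.0, 55.2]
tcp_rot: [[0.229, 0.973, -0.001], [0.973, -0.229, 0.002], [0.001, -0.001, -1.0]]
ft_force: [-12.7, -1.7, 31.6]
grip_width: 0.716
gripper_force: 35.0
```

>>> apply_moves --motion '[[[0,0,-0.03],[0,0,0]],[[0,0,-0.03],[0,0,0]],[[0,0,-0.03],[0,0,0]],[[0,0,-0.03],[0,0,0]],[[0,0,-0.5],[0,0,0]]]' --gripper 1.0

```text
t: 21.85
tcp_pos: [430.0, 8.3, 77.8]
tcp_rot: [[0.229, 0.973, -0.003], [0.973, -0.229, -0.003], [-0.003, -0.002, -1.0]]
ft_force: [-0.3, -0.4, -0.3]
grip_width: 0.995
gripper_force: 0.0
```

>>> apply_moves --motion '[[[0,0,-1.0],[0,0,0]],[[0,0,-2.0],[0,0,0]],[[0,0,-3.1],[0,0,0]],[[0,0,-3.1],[0,0,0]]]'

```text
t: 22.35
tcp_pos: [433.2, 9.2, 237.1]
tcp_rot: [[0.229, 0.973, 0.006], [0.973, -0.229, 0.004], [0.005, 0.005, -1.0]]
ft_force: [0.6, 0.6, -1.2]
grip_width: 1.001
gripper_force: 0.0
```

```bash
python3 - <<'E'
from lk import *
look(["honey","cinnamon"],dict(honey=(431.5,9,6,0),cinnamon=(430.5,350,0,0)),"c7",((90,230),(170,180)))
E
python3 g.py 460,120,235 431,349,190 
```

```text
honey s [428.2  12.2] 0.1
honey both [428.2  12.2] 0.1
cinnamon s [428.  449.2] 7.51
cinnamon t [431. 349.] 0.1
cinnamon both [430.9 349.8] 8.23
t 22.65 [430.5   8.6 232.4] w 87.0 F [ 0.  -1.2 -0.3] turn [-0.01  0.01  0.01]
[1.15, 0.03, -0.03]
[2.3, 0.06, -0.06]
-- 115.3
[3.39, -0.34, 0.17]
[4.47, -0.74, 0.39]
[5.55, -1.14, 0.62]
[6.63, -1.55, 0.84]
-- 235.2
```

View pics/c7.png

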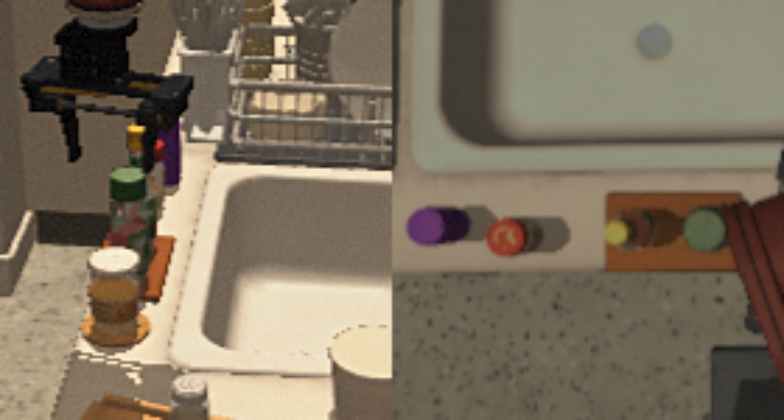

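Honey stands on the coaster at (115,320). The red cap is at (508,237) in the top crop, with the purple look-alike farther left. On to the cinnamon.

>>> apply_moves --motion '[[[1.15,0.03,0],[0,0,0]],[[2.3,0.06,0],[0,0,0]],[[3.39,-0.34,0],[0,0,0]],[[4.47,-0.74,0],[0,0,0]],[[5.55,-1.14,0],[0,0,0]]]' --gripper 0.8

```text
t: 23.28
tcp_pos: [438.6, 293.4, 232.4]
tcp_rot: [[0.229, 0.973, -0.001], [0.973, -0.229, -0.002], [-0.002, -0.001, -1.0]]
ft_force: [0.1, 0.2, -0.1]
grip_width: 0.8
gripper_force: 0.0
```

>>> apply_moves --motion '[[[0.6,-0.22,0.5],[0,0,0]],[[1.08,-0.4,1.2],[0,0,0]],[[1.08,-0.4,1.4],[0,0,0]],[[1.08,-0.4,1.4],[0,0,0]]]'

```text
t: 23.78
tcp_pos: [432.1, 347.7, 162.7]
tcp_rot: [[0.23, 0.973, -0.001], [0.973, -0.23, -0.003], [-0.003, -0.0, -1.0]]
ft_force: [-0.0, -0.1, -0.0]
grip_width: 0.806
gripper_force: 0.0
```

```bash
python3 g.py 431,349,56;python3 - <<'E'
from lk import *
look([],{},"c8",((90,230),(170,150)))
E
```

```text
t 23.77 [432.1 347.7 162.7] w 70.2 F [-0.  -0.1 -0. ] turn [-0.    0.02  0.01]
[0.01, -0.01, 1.07]
[0.03, -0.03, 2.13]
-- 106.7
```

View pics/c8.png

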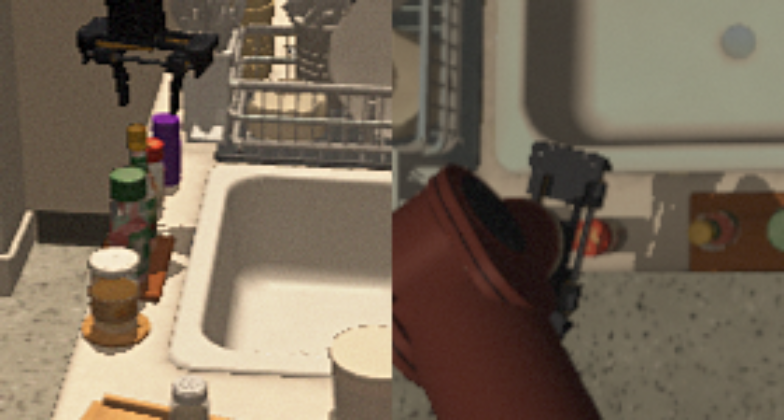

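The gripper is above the red cap (parallax accounts for the offset in the top view). Descend and grip.

>>> apply_moves --motion '[[[0.02,-0.02,0.6],[0,0,0]],[[0.02,-0.02,1.3],[0,0,0]],[[0.02,-0.02,1.9],[0,0,0]],[[0.02,-0.02,2.12],[0,0,0]],[[0.02,-0.02,2.12],[0,0,0]]]'

```text
t: 24.5
tcp_pos: [431.9, 350.0, 58.2]
tcp_rot: [[0.23, 0.973, 0.0], [0.973, -0.23, 0.0], [0.0, 0.0, -1.0]]
ft_force: [0.3, -0.2, -0.5]
grip_width: 0.801
gripper_force: 0.0
```

>>> apply_moves --motion '[[[0,0,0],[0,0,0]],[[0,0,0],[0,0,0]],[[0,0,0],[0,0,0]],[[0,0,0],[0,0,0]],[[0,0,0],[0,0,0]]]' --gripper 0.0 --grip_force 30

```text
t: 25.12
tcp_pos: [431.5, 350.6, 57.9]
tcp_rot: [[0.229, 0.973, 0.0], [0.973, -0.229, 0.001], [0.001, 0.0, -1.0]]
ft_force: [-0.4, 0.2, 4.7]
grip_width: 0.501
gripper_force: 30.0
```

>>> apply_moves --motion '[[[0,0,-0.6],[0,0,0]],[[0,0,-1.6],[0,0,0]],[[0,0,-2.6],[0,0,0]],[[0,0,-3.7],[0,0,0]],[[0,0,-4.8],[0,0,0]]]'

```text
t: 25.75
tcp_pos: [431.1, 349.9, 299.0]
tcp_rot: [[0.229, 0.973, -0.0], [0.973, -0.229, -0.0], [-0.0, -0.0, -1.0]]
ft_force: [0.7, 1.2, -0.9]
grip_width: 0.504
gripper_force: 29.9
```

```bash
python3 g.py 500,110,295 535.5,-319.5,295
```

```text
t 25.75 [431.1 349.9 299. ] w 43.8 F [ 0.7  1.2 -0.9] turn [-0.    0.    0.01]
[-0.87, 0.49, 0.02]
[-1.74, 0.98, 0.03]
[-2.61, 1.46, 0.05]
[-3.48, 1.95, 0.07]
[-4.35, 2.44, 0.08]
-- 249.6
[-5.38, 2.77, 0.08]
[-6.4, 3.1, 0.08]
[-7.43, 3.44, 0.08]
[-8.45, 3.77, 0.08]
[-9.48, 4.1, 0.08]
[-10.5, 4.43, 0.08]
[-11.53, 4.77, 0.08]
[-12.55, 5.1, 0.08]
-- 431.0
```

>>> apply_moves --motion '[[[-0.87,0.49,0],[0,0,0]],[[-1.74,0.98,0],[0,0,0]],[[-2.61,1.46,0],[0,0,0]],[[-3.48,1.95,0],[0,0,0]],[[-4.35,2.44,0],[0,0,0]]]'

```text
t: 26.38
tcp_pos: [500.4, 108.9, 297.3]
tcp_rot: [[0.229, 0.973, -0.0], [0.973, -0.229, 0.0], [0.0, -0.0, -1.0]]
ft_force: [0.4, -0.3, -0.4]
grip_width: 0.501
gripper_force: 29.9
```

>>> apply_moves --motion '[[[-1.03,0.33,0.3],[0,0,0]],[[-2.05,0.66,0.7],[0,0,0]],[[-3.08,1.0,1.1],[0,0,0]],[[-4.1,1.33,1.5],[0,0,0]],[[-5.13,1.66,1.9],[0,0,0]]]'

```text
t: 27.0
tcp_pos: [522.5, -159.2, 202.0]
tcp_rot: [[0.228, 0.974, 0.001], [0.974, -0.228, 0.001], [0.001, 0.001, -1.0]]
ft_force: [1.1, 1.8, -0.4]
grip_width: 0.502
gripper_force: 29.9
```

>>> apply_moves --motion '[[[-1.0,0.33,0],[0,0,0]],[[-2.0,0.66,0],[0,0,0]],[[-2.8,0.92,0],[0,0,0]],[[-3.07,1.0,0],[0,0,0]],[[-3.07,1.0,0],[0,0,0]]]'

```text
t: 27.62
tcp_pos: [535.1, -320.3, 202.1]
tcp_rot: [[0.231, 0.973, -0.001], [0.973, -0.231, -0.001], [-0.001, -0.001, -1.0]]
ft_force: [-0.4, -0.3, -0.1]
grip_width: 0.504
gripper_force: 29.9
```

```bash
python3 g.py 535.5,-319.5,70;python3 - <<'E'
from lk import *
look([],{},"c9",((150,210),(150,340)))
E
```

```text
t 27.62 [ 535.1 -320.3  202.1] w 43.9 F [-0.4 -0.3 -0.1] turn [-0.01  0.01 -0.  ]
[0.01, 0.0, 0.88]
[0.01, 0.01, 1.76]
[0.02, 0.01, 2.64]
-- 132.1
```

View pics/c9.png

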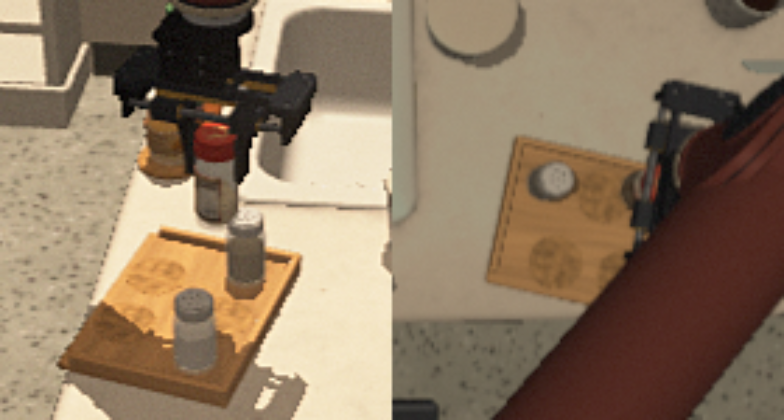

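The cinnamon hangs upright above the free back disc, and both shakers are in place. I'll lower it.

>>> apply_moves --motion '[[[0,0,0.6],[0,0,0]],[[0,0,1.4],[0,0,0]],[[0,0,2.1],[0,0,0]],[[0,0,2.45],[0,0,0]],[[0,0,2.45],[0,0,0]]]'

```text
t: 28.35
tcp_pos: [535.9, -317.8, 79.6]
tcp_rot: [[0.228, 0.974, -0.001], [0.974, -0.228, 0.001], [0.0, -0.001, -1.0]]
ft_force: [-0.4, -0.2, 0.1]
grip_width: 0.503
gripper_force: 29.9
```

>>> apply_moves --motion '[[[0,0,0.06],[0,0,0]],[[0,0,0.12],[0,0,0]],[[0,0,0.16],[0,0,0]],[[0,0,0.16],[0,0,0]]]'

```text
t: 28.85
tcp_pos: [536.0, -318.9, 72.2]
tcp_rot: [[0.229, 0.973, 0.0], [0.973, -0.229, -0.0], [0.0, 0.0, -1.0]]
ft_force: [0.5, 0.3, -0.6]
grip_width: 0.501
gripper_force: 29.9
```

>>> apply_moves --motion '[[[0,0,0.03],[0,0,0]],[[0,0,0.06],[0,0,0]],[[0,0,0.06],[0,0,0]]]'

```text
t: 29.22
tcp_pos: [536.0, -319.2, 70.0]
tcp_rot: [[0.229, 0.973, 0.001], [0.973, -0.229, 0.0], [0.0, 0.0, -1.0]]
ft_force: [-3.2, 0.9, 8.7]
grip_width: 0.503
gripper_force: 30.0
```

>>> apply_moves --motion '[[[0,0,0],[0,0,0]],[[0,0,0],[0,0,0]],[[0,0,0],[0,0,0]],[[0,0,-0.6],[0,0,0]],[[0,0,-1.5],[0,0,0]]]' --gripper 0.8

```text
t: 29.85
tcp_pos: [535.2, -318.3, 143.8]
tcp_rot: [[0.229, 0.973, -0.003], [0.973, -0.229, 0.001], [0.0, -0.003, -1.0]]
ft_force: [0.9, 0.5, 0.4]
grip_width: 0.796
gripper_force: 0.0
```

```bash
python3 g.py 536,-319,220 460,0,220 436.8,118.5,220
```

```text
t 29.85 [ 535.2 -318.3  143.8] w 69.2 F [0.9 0.5 0.4] turn [-0.02 -0.    0.01]
[-0.0, 0.01, -0.76]
[-0.01, 0.01, -1.52]
-- 76.2
[0.97, -0.48, -1.52]
[1.94, -0.97, -1.52]
[2.92, -1.46, -1.52]
[3.9, -1.95, -1.52]
[4.88, -2.44, -1.52]
[5.85, -2.93, -1.52]
-- 327.9
[6.95, -3.42, -1.51]
[8.05, -3.92, -1.51]
-- 120.7
```

>>> apply_moves --motion '[[[0,0,-0.76],[0,0,0]],[[0,0,-1.52],[0,0,0]],[[0.97,-0.48,-1.52],[0,0,0]],[[1.94,-0.97,-1.52],[0,0,0]],[[2.92,-1.46,-1.52],[0,0,0]]]'

```text
t: 30.48
tcp_pos: [499.3, -164.0, 220.3]
tcp_rot: [[0.229, 0.973, -0.0], [0.973, -0.229, -0.001], [-0.001, -0.0, -1.0]]
ft_force: [0.7, 0.4, 1.4]
grip_width: 0.798
gripper_force: 0.0
```

>>> apply_moves --motion '[[[0.98,-0.49,0],[0,0,0]],[[1.96,-0.98,0],[0,0,0]],[[2.93,-1.47,0],[0,0,0]],[[4.0,-1.95,0],[0,0,0]],[[5.0,-2.41,0],[0,0,0]]]'

```text
t: 31.1
tcp_pos: [439.1, 107.4, 220.8]
tcp_rot: [[0.229, 0.973, 0.001], [0.973, -0.229, 0.001], [0.001, 0.001, -1.0]]
ft_force: [0.9, 0.5, -0.4]
grip_width: 0.801
gripper_force: 0.0
```

>>> apply_moves --motion '[[[0.13,-0.05,0],[0,0,0]],[[0.13,-0.05,0],[0,0,0]],[[0.13,-0.05,0],[0,0,0]]]'

```text
t: 31.48
tcp_pos: [439.3, 110.9, 220.5]
tcp_rot: [[0.232, 0.973, 0.0], [0.973, -0.232, -0.0], [-0.0, 0.0, -1.0]]
ft_force: [0.4, -0.3, -0.3]
grip_width: 0.802
gripper_force: 0.0
```

```bash
python3 g.py 436.8,118.5,140
```

```text
t 31.48 [439.3 110.9 220.5] w 69.8 F [ 0.4 -0.3 -0.3] turn [ 0.  0. -0.]
[0.07, -0.04, 0.81]
[0.14, -0.08, 1.61]
-- 80.9
```

>>> apply_moves --motion '[[[0.14,-0.08,0.3],[0,0,0]],[[0.14,-0.08,0.9],[0,0,0]],[[0.14,-0.08,1.45],[0,0,0]],[[0.14,-0.08,1.6],[0,0,0]],[[0.14,-0.08,1.6],[0,0,0]]]'

```text
t: 32.1
tcp_pos: [436.5, 119.8, 140.3]
tcp_rot: [[0.23, 0.973, -0.0], [0.973, -0.23, -0.001], [-0.001, 0.0, -1.0]]
ft_force: [-0.0, -0.4, 0.2]
grip_width: 0.799
gripper_force: 0.0
```

>>> apply_moves --motion '[[[0,0,0],[0,0,0]],[[0,0,0],[0,0,0]],[[0,0,0],[0,0,0]],[[0,0,0],[0,0,0]],[[0,0,0],[0,0,0]]]' --gripper 0.0 --grip_force 35

```text
t: 32.72
tcp_pos: [437.0, 120.3, 140.9]
tcp_rot: [[0.229, 0.973, 0.001], [0.973, -0.229, -0.0], [0.0, 0.001, -1.0]]
ft_force: [-0.3, -0.1, 5.9]
grip_width: 0.546
gripper_force: 35.0
```

```bash
python3 g.py 437,-334.4,140
```

```text
t 32.73 [437.  120.3 140.9] w 47.5 F [-0.3 -0.1  5.9] turn [ 0.01 -0.    0.01]
[-1.11, 0.26, 0.0]
[-2.21, 0.52, 0.0]
[-3.32, 0.78, 0.01]
[-4.43, 1.04, 0.01]
[-5.53, 1.3, 0.01]
[-6.64, 1.56, 0.01]
[-7.75, 1.82, 0.02]
[-8.85, 2.09, 0.02]
-- 454.7
```

>>> apply_moves --motion '[[[0,0,-0.4],[0,0,0]],[[0,0,-1.2],[0,0,0]],[[0,0,-2.1],[0,0,0]],[[0,0,-2.5],[0,0,0]],[[-0.7,0.2,-2.5],[0,0,0]]]'

```text
t: 33.35
tcp_pos: [438.5, 85.7, 266.7]
tcp_rot: [[0.225, 0.974, 0.002], [0.974, -0.225, -0.0], [0.0, 0.002, -1.0]]
ft_force: [0.7, -1.5, -1.9]
grip_width: 0.545
gripper_force: 35.0
```

>>> apply_moves --motion '[[[-1.0,0.26,0],[0,0,0]],[[-2.0,0.5,0],[0,0,0]],[[-3.0,0.73,0],[0,0,0]],[[-4.0,0.95,0],[0,0,0]],[[-5.0,1.16,0.2],[0,0,0]]]'

```text
t: 33.98
tcp_pos: [437.1, -174.7, 255.5]
tcp_rot: [[0.23, 0.973, 0.001], [0.973, -0.23, -0.0], [0.0, 0.001, -1.0]]
ft_force: [1.0, -0.7, -2.1]
grip_width: 0.547
gripper_force: 35.0
```

>>> apply_moves --motion '[[[-1.0,0.24,0.3],[0,0,0]],[[-2.0,0.48,0.8],[0,0,0]],[[-2.8,0.66,1.2],[0,0,0]],[[-3.1,0.72,1.4],[0,0,0]],[[-3.1,0.72,1.4],[0,0,0]]]'

```text
t: 34.6
tcp_pos: [405.9, -309.2, 200.2]
tcp_rot: [[0.231, 0.972, 0.029], [0.973, -0.231, -0.022], [-0.015, 0.033, -0.999]]
ft_force: [0.0, 0.8, -1.9]
grip_width: 0.544
gripper_force: 35.0
```

```bash
python3 g.py 437.2,-332.6,140
```

```text
t 34.6 [ 405.9 -309.2  200.2] w 47.3 F [ 0.   0.8 -1.9] turn [ 0.19  0.08 -0.  ]
[-0.15, 0.34, 0.62]
[-0.29, 0.68, 1.23]
-- 71.8
```

```bash
python3 -c "
from station import *;import time
s=read_state();print([round(float(x),3) for x in s['joints']],[round(float(x),2) for x in s['joint_velocities']],[round(float(x),1) for x in s['joint_efforts']],s['tcp_pos'],s['t'],s['wrist_torque'])"
```

```text
[-1.035, -0.381, 1.384, 1.903, 0.4, 1.297, 0.002] [-0.03, 0.01, -0.01, -0.02, -0.01, 0.01, -0.01] [1.1, 18.9, -14.4, -38.1, 0.3, -0.3, 0.2] [ 405.92414531 -309.23210096  200.24538267] 34.6 [-0.02155756  0.13110891 -0.00921013]
```

>>> apply_moves --motion '[[[0,0,0],[0,0,0]],[[0,0,0],[0,0,0]]]'

```text
t: 34.85
tcp_pos: [407.3, -308.6, 201.0]
tcp_rot: [[0.229, 0.973, 0.03], [0.973, -0.228, -0.023], [-0.015, 0.035, -0.999]]
ft_force: [0.2, 1.3, -2.6]
grip_width: 0.549
gripper_force: 35.0
```

```bash
python3 -c "
from station import *;import time
s=read_state();print([round(float(x),3) for x in s['joints']],[round(float(x),2) for x in s['joint_velocities']],[round(float(x),1) for x in s['joint_efforts']],s['tcp_pos'],s['t'])";python3 g.py 437.2,-332.6,190
```

```text
[-1.037, -0.38, 1.384, 1.902, 0.4, 1.297, 0.002] [0.0, -0.0, 0.0, 0.0, 0.0, 0.0, 0.0] [0.2, 19.2, -14.8, -38.4, 0.1, -0.2, -0.0] [ 407.29109387 -308.60849997  201.02104469] 34.85
t 34.85 [ 407.3 -308.6  201. ] w 47.7 F [ 0.2  1.3 -2.6] turn [0.2  0.09 0.01]
[-0.33, 0.68, 0.25]
-- 39.9
```

The arm's redundancy has drifted: joints 2 and 3 are at their limits. I'll back off outward and watch the joints.

>>> apply_moves --motion '[[[0.5,1.0,-0.4],[0.2,0.09,0]],[[1.0,2.0,-0.8],[0.2,0.09,0]],[[1.5,3.0,-1.2],[0.2,0.09,0]],[[1.5,3.0,-1.2],[0.2,0.09,0]]]'

```text
t: 35.35
tcp_pos: [489.0, -234.1, 281.2]
tcp_rot: [[0.227, 0.973, 0.051], [0.974, -0.226, -0.024], [-0.012, 0.055, -0.998]]
ft_force: [-0.1, -0.4, -1.5]
grip_width: 0.552
gripper_force: 35.0
```

```bash
cat > j.py <<'E'
from station import *
s=read_state();print([round(float(x),3) for x in s['joints']])
E
python3 j.py;python3 g.py
```

```text
[-1.286, -0.38, 1.383, 1.729, 0.396, 1.44, -0.179]
t 35.35 [ 489.  -234.1  281.2] w 48.1 F [-0.1 -0.4 -1.5] turn [0.32 0.07 0.02]
```

```bash
python3 g.py 450,-20,275
```

```text
t 35.35 [ 489.  -234.1  281.2] w 48.1 F [-0.1 -0.4 -1.5] turn [0.32 0.07 0.02]
[1.0, -0.43, -0.0]
[2.0, -0.87, -0.01]
[3.0, -1.3, -0.01]
[3.99, -1.73, -0.02]
-- 217.8
```

>>> apply_moves --motion '[[[1.0,-0.43,0],[0,0,0]],[[2.0,-0.87,0],[0,0,0]]]'

```text
t: 35.6
tcp_pos: [467.8, -127.4, 276.1]
tcp_rot: [[0.231, 0.972, 0.049], [0.973, -0.23, -0.024], [-0.012, 0.053, -0.998]]
ft_force: [-0.0, 0.8, -1.4]
grip_width: 0.547
gripper_force: 35.0
```

```bash
python3 j.py;python3 g.py 450,-20,275
```

```text
[-1.12, -0.334, 1.066, 1.849, 0.323, 1.418, -0.347]
t 35.6 [ 467.8 -127.4  276.1] w 47.6 F [-0.   0.8 -1.4] turn [0.31 0.07 0.  ]
[1.0, -0.42, -0.02]
[2.01, -0.84, -0.05]
-- 108.8
```

>>> apply_moves --motion '[[[1.0,-0.42,0],[0,0,0]],[[2.0,-0.84,0],[0.3,0.07,0]],[[2.0,-0.84,0],[0.3,0.07,0]]]'

```text
t: 35.98
tcp_pos: [449.8, -18.6, 272.5]
tcp_rot: [[0.224, 0.974, -0.0], [0.974, -0.224, -0.002], [-0.002, 0.0, -1.0]]
ft_force: [-0.2, -1.6, -2.6]
grip_width: 0.551
gripper_force: 35.0
```

```bash
cat >> j.py <<'E'
import json;open("log.txt","a").write(json.dumps([[float(v) for v in s["joints"]],[float(v) for v in s["tcp_pos"]],[[float(v) for v in r] for r in s["tcp_rot"]]])+"\n")
E
cat > kin.py <<'E'
import numpy as np,itertools,json
from scipy.spatial.transform import Rotation as Ro
from scipy.optimize import least_squares
Rr=lambda a,b,c:np.array([a,b,c],float)
D=[([-1.294,.333,.04,1.465,-.013,1.343,-.059],[238.56,604.609,222.546],[[-.93,.37,0],[.37,.93,0],[0,0,-1]]),
([-1.037,-.38,1.384,1.902,.4,1.297,.002],[407.3,-308.6,201.0],[[.229,.973,.03],[.973,-.228,-.023],[-.015,.035,-.999]]),
([-1.286,-.38,1.383,1.729,.396,1.44,-.179],[489,-234.1,281.2],[[.227,.973,.051],[.974,-.226,-.024],[-.012,.055,-.998]]),
([-1.12,-.334,1.066,1.849,.323,1.418,-.347],[467.8,-127.4,276.1],[[.231,.972,.049],[.973,-.23,-.024],[-.012,.053,-.998]])]
D+=[json.loads(l) for l in open("log.txt")]
AX="zyzyzyz"
def chain(q,s,o1,o7):
    R=np.eye(3);out=[R]
    for i in range(7):
        R=R@Ro.from_euler(AX[i],s[i]*q[i]+(o1 if i==0 else o7 if i==6 else 0)).as_matrix();out.append(R)
    return out
def fitk():
    best=None
    for s in itertools.product((1,-1),repeat=7):
        if s[1]<0: continue   # base flip absorbed by o1
        f=lambda o:np.concatenate([(chain(q,s,*o)[-1]-np.array(R)).ravel() for q,p,R in D])
        for g in((0,0),(0,3.14),(0,1.57),(0,-1.57),(3.14,0),(3.14,3.14),(3.14,1.57),(3.14,-1.57)):
            r=least_squares(f,g)
            if best is None or r.cost<best[0]: best=(r.cost,s,r.x)
    return best
def lens(s,o):
    A=[];b=[]
    for q,p,R in D:
        C=chain(q,s,*o); A.append(np.hstack([C[0][:,2:],C[2][:,[0,2]],C[4][:,[0,2]],C[7][:,2:]]));b+=list(p)
    A=np.vstack(A);A2=np.vstack([A,.02*np.eye(A.shape[1])]);b2=np.r_[b,np.zeros(A.shape[1])]
    L=np.linalg.lstsq(A2,b2,rcond=None)[0];return L,A@L-b
if __name__=="__main__":
    c,s,o=fitk();print(c,s,o);L,e=lens(s,o);print(L.round(1),np.abs(e).max().round(1))
E
python3 j.py;python3 g.py;python3 kin.py
```

```text
[-1.143, -0.282, 0.919, 1.879, 0.227, 1.44, -0.5]
t 35.98 [449.8 -18.6 272.5] w 47.9 F [-0.2 -1.6 -2.6] turn [0.   0.01 0.04]
8.763434945919827e-06 (-1, 1, -1, 1, -1, 1, -1) [0.00451544 1.57552595]
[121.8 -35.6 479.2 -12.1 537.5 243.1] 43.3
```

```bash
python3 - <<'E'
import re
t=open("kin.py").read()
t=t.replace("np.hstack([C[0][:,2:],C[2][:,[0,2]],C[4][:,[0,2]],C[7][:,2:]])","basis(C)")
t=t.replace("def lens","def basis(C): return np.hstack([C[0][:,2:],C[1][:,:2],C[3],C[5],C[7][:,2:]])\ndef lens")
open("kin.py","w").write(t)
E
python3 kin.py
```

```text
8.763434945919827e-06 (-1, 1, -1, 1, -1, 1, -1) [0.00451544 1.57552595]
[132.2  -2.9 -27.3   1.9 -21.3 490.    9.1   2.  503.1 250.7] 2.8
```

```bash
cat > sim.py <<'E'
from kin import *
c,S,O=fitk();L,_=lens(S,O)
def fk(q):
    C=chain(q,S,*O);return basis(C)@L,C[-1]
def jac(q):
    p,R=fk(q);J=np.zeros((6,7))
    for i in range(7):
        d=np.zeros(7);d[i]=1e-5;p2,R2=fk(q+d);J[:3,i]=(p2-p)/1e-5/1000;J[3:,i]=Ro.from_matrix(R2@R.T).as_rotvec()/1e-5
    return J
LO=np.array([-2.58,-.38,-1.3,.25,-1.5,.08,-2.65]);HI=np.array([2.58,2.09,1.39,2.4,4.64,2.09,2.65])
TD=np.c_[[.229,.973,0],[.973,-.229,0],[0,0,-1.]]
def go(q,w,T=TD,step=15,post=0.,rest=None,lam=1e-3):
    q=np.array(q,float);p,R=fk(q);w=np.array(w,float)
    rv=Ro.from_matrix(R.T@T).as_rotvec()
    n=int(max(2,np.linalg.norm(w-p)/step))
    for k in range(n):
        pt=p+(w-p)*(k+1)/n;Rt=R@Ro.from_rotvec(rv*(k+1)/n).as_matrix()
        for _ in range(2):
            pc,Rc=fk(q);e=np.r_[(pt-pc)/1000,Ro.from_matrix(Rt@Rc.T).as_rotvec()]
            J=jac(q);Ji=J.T@np.linalg.inv(J@J.T+lam**2*np.eye(6))
            dq=Ji@e
            if rest is not None: dq+=(np.eye(7)-Ji@J)@(post*(np.array(rest)-q))
            q=np.clip(q+dq,LO,HI)
    return q
q0=[-1.294,.333,.04,1.465,-.013,1.343,-.059]
H=[(407,391,233),(461,99,233),(456,-190,233),(456,-250,213),(456,-250,158),(456,-250,218),(435,208,218),(435,208,158),(435,208,233),(453,-57,233),(438,-335,218),(437,-335,140),(437,-335,200),(436,118,200),(436,118,140),(436,118,218),(492,-107,200),(536,-318,160),(536,-318,61),(536,-318,177),(431,9,177),(431,9,55),(431,9,233),(460,120,233),(438,293,233),(432,349,163),(432,349,58),(431,350,299),(500,109,297),(522,-159,202),(536,-319,202),(536,-319,70),(536,-319,220),(499,-164,220),(439,113,220),(437,120,140),(437,120,266),(437,85,266),(437,-175,255)]
if __name__=="__main__":
    np.set_printoptions(precision=2,suppress=True)
    q=q0
    for i,w in enumerate(H):
        q=go(q,w)
        if i in(0,3,7,11,15,18,21,26,31,35,38):print(w,q,(fk(q)[0]-w).round(0))
E
python3 sim.py
```

```text
(407, 391, 233) [-1.14  0.15  0.33  1.68 -0.05  1.32 -1.03] [-0. -0. -0.]
(456, -250, 213) [-0.57  0.07  1.05  1.84 -0.07  1.27  0.27] [ 0.  0. -0.]
(435, 208, 158) [-0.98  0.03  0.46  1.96 -0.01  1.15 -0.75] [-0.  0. -0.]
(437, -335, 140) [-0.34  0.31  1.09  1.86 -0.3   1.15  0.63] [-0.  0. -0.]
(436, 118, 218) [-0.96 -0.11  0.56  1.95  0.06  1.29 -0.65] [ 0.  0. -0.]
(536, -318, 61) [-0.19  0.54  0.87  1.75 -0.46  1.07  0.6 ] [-0.  0. -0.]
(431, 9, 55) [-0.87  0.06  0.77  2.19 -0.05  0.91 -0.29] [ 0.  0. -0.]
(432, 349, 58) [-1.12  0.31  0.42  1.89 -0.15  0.97 -0.86] [-0.  0. -0.]
(536, -319, 70) [-0.18  0.52  0.86  1.74 -0.44  1.08  0.59] [-0.  0. -0.]
(437, 120, 140) [-0.93 -0.02  0.56  2.05  0.01  1.11 -0.61] [ 0.  0. -0.]
(437, -175, 255) [-0.76 -0.19  0.95  1.87  0.15  1.38 -0.08] [ 0. -0.  0.]
```

```bash
cat > cand.py <<'E'
from sim import *
np.set_printoptions(precision=2,suppress=True)
q1=np.array([-1.143,-.282,.919,1.879,.227,1.44,-.5])
E1=[(437,-333,200),(437,-333,140)]
for P in([],[(450,-100,190),(440,-200,190)],[(600,-19,270),(600,-150,270),(500,-270,270)],[(600,100,270),(650,-150,270),(500,-270,270)],[(700,100,270),(700,-100,270),(600,-250,270),(480,-300,270)],[(700,100,270),(700,-250,270)],[(750,0,270),(600,-250,270)],[(450,-19,400),(650,-100,400),(600,-250,300)],[(600,-19,270),(600,-150,270),(455,-252,200)]):
    q=q1
    for w in P+E1: q=go(q,w);print(w,q,np.linalg.norm(fk(q)[0]-w).round(0))
    print()
E
python3 cand.py
```

```text
(437, -333, 200) [-1.24 -0.38  1.39  1.82  0.46  1.36 -0.02] 93.0
(437, -333, 140) [-1.3  -0.38  1.39  1.92  0.5   1.24 -0.05] 135.0

(450, -100, 190) [-1.15 -0.26  1.14  1.99  0.24  1.26 -0.32] 0.0
(440, -200, 190) [-1.14 -0.3   1.32  1.95  0.3   1.28 -0.15] 0.0
(437, -333, 200) [-1.24 -0.38  1.39  1.82  0.46  1.36 -0.02] 93.0
(437, -333, 140) [-1.3  -0.38  1.39  1.92  0.5   1.24 -0.05] 135.0

(600, -19, 270) [-0.95  0.36  1.18  1.57 -0.33  1.43  0.02] 0.0
(600, -150, 270) [-0.68  0.41  1.15  1.53 -0.37  1.45  0.26] 0.0
(500, -270, 270) [-0.61  0.26  1.24  1.65 -0.25  1.41  0.43] 0.0
(437, -333, 200) [-0.47  0.27  1.24  1.79 -0.27  1.27  0.6 ] 0.0
(437, -333, 140) [-0.4   0.35  1.17  1.87 -0.35  1.16  0.67] 0.0

(600, 100, 270) [-1.07  0.34  1.08  1.55 -0.3   1.43 -0.2 ] 0.0
(650, -150, 270) [-0.54  0.5   1.04  1.4  -0.43  1.49  0.25] 0.0
(500, -270, 270) [-0.57  0.24  1.17  1.65 -0.22  1.4   0.4 ] 0.0
(437, -333, 200) [-0.44  0.25  1.18  1.79 -0.24  1.26  0.58] 0.0
(437, -333, 140) [-0.37  0.32  1.13  1.86 -0.32  1.15  0.64] 0.0

(700, 100, 270) [-0.82  0.59  1.01  1.28 -0.49  1.53
[... 804 characters left out ...]
0) [-0.39  0.34  1.16  1.86 -0.34  1.16  0.66] 0.0

(450, -19, 400) [-1.14 -0.3   0.84  1.64  0.22  1.7  -0.52] 0.0
(650, -100, 400) [-0.62  0.49  1.16  1.17 -0.45  1.74  0.18] 0.0
(600, -250, 300) [-0.45  0.48  1.15  1.4  -0.44  1.54  0.44] 0.0
(437, -333, 200) [-0.49  0.28  1.27  1.79 -0.28  1.27  0.62] 0.0
(437, -333, 140) [-0.41  0.36  1.2   1.87 -0.36  1.16  0.68] 0.0

(600, -19, 270) [-0.95  0.36  1.18  1.57 -0.33  1.43  0.02] 0.0
(600, -150, 270) [-0.68  0.41  1.15  1.53 -0.37  1.45  0.26] 0.0
(455, -252, 200) [-0.76  0.15  1.31  1.86 -0.15  1.25  0.36] 0.0
(437, -333, 200) [-0.48  0.27  1.24  1.79 -0.27  1.27  0.61] 0.0
(437, -333, 140) [-0.4   0.35  1.18  1.87 -0.35  1.16  0.67] 0.0
```

The fitted arm model reproduces the jam and shows that a detour through larger radius clears it. Taking (600,-19), (600,-150), (500,-270), then the target.

```bash
python3 g.py 600,-19,275 600,-150,272 500,-270,270 437.2,-332.6,200
```

```text
t 35.98 [449.8 -18.6 272.5] w 47.9 F [-0.2 -1.6 -2.6] turn [0.   0.01 0.04]
[0.22, 0.98, -0.02]
[0.44, 1.95, -0.03]
[0.67, 2.93, -0.05]
-- 150.3
[-0.18, 3.13, -0.03]
[-1.04, 3.32, -0.01]
[-1.89, 3.52, 0.01]
-- 131.0
[-2.82, 3.05, 0.03]
[-3.75, 2.58, 0.04]
[-4.67, 2.11, 0.06]
-- 156.2
[-5.42, 1.64, 0.76]
[-6.17, 1.16, 1.46]
-- 113.0
```

>>> apply_moves --motion '[[[0.22,0.98,0],[0,0,0]],[[0.44,1.95,0],[0,0,0]],[[0.67,2.93,0],[0,0,0]],[[-0.18,3.13,0],[0,0,0]],[[-1.04,3.32,0],[0,0,0]]]'

```text
t: 36.6
tcp_pos: [601.4, -111.9, 271.7]
tcp_rot: [[0.228, 0.974, -0.001], [0.974, -0.228, -0.005], [-0.005, 0.0, -1.0]]
ft_force: [-0.9, -0.7, -2.1]
grip_width: 0.547
gripper_force: 35.0
```

```bash
python3 j.py; python3 g.py 600,-150,272 500,-270,270 437.2,-332.6,200
```

```text
[-0.761, 0.412, 1.177, 1.529, -0.377, 1.454, 0.2]
t 36.6 [ 601.4 -111.9  271.7] w 47.6 F [-0.9 -0.7 -2.1] turn [0.   0.03 0.02]
[-0.75, 0.15, -0.0]
-- 38.1
[-1.68, -0.32, 0.02]
[-2.61, -0.79, 0.03]
[-3.54, -1.25, 0.05]
-- 156.2
[-4.29, -1.72, 0.76]
[-5.04, -2.19, 1.46]
-- 113.0
```

Joints match the prediction. Continue.

>>> apply_moves --motion '[[[-0.75,0.15,0],[0,0,0]],[[-1.68,-0.32,0],[0,0,0]],[[-2.61,-0.79,0],[0,0,0]],[[-3.54,-1.25,0],[0,0,0]],[[-4.29,-1.72,0.7],[0,0,0]]]'

```text
t: 37.22
tcp_pos: [466.1, -303.1, 239.6]
tcp_rot: [[0.231, 0.973, 0.005], [0.973, -0.231, -0.003], [-0.001, 0.006, -1.0]]
ft_force: [0.4, 0.2, -2.9]
grip_width: 0.547
gripper_force: 35.0
```

>>> apply_moves --motion '[[[-0.75,-0.46,0.6],[0,0,0]],[[-0.75,-0.46,0.9],[0,0,0]],[[-0.75,-0.46,0.9],[0,0,0]]]'

```text
t: 37.6
tcp_pos: [435.6, -330.6, 192.5]
tcp_rot: [[0.23, 0.973, 0.0], [0.973, -0.23, 0.0], [0.0, 0.0, -1.0]]
ft_force: [0.3, 0.9, -2.1]
grip_width: 0.548
gripper_force: 35.0
```

```bash
python3 j.py; python3 g.py 437.2,-332.6,140
```

```text
[-0.471, 0.291, 1.239, 1.801, -0.289, 1.257, 0.614]
t 37.6 [ 435.6 -330.6  192.5] w 47.7 F [ 0.3  0.9 -2.1] turn [ 0. -0.  0.]
[-0.03, 0.04, 1.05]
-- 52.6
```

>>> apply_moves --motion '[[[-0.02,0.03,0.35],[0,0,0]],[[-0.02,0.03,0.75],[0,0,0]],[[-0.02,0.03,0.88],[0,0,0]],[[-0.02,0.03,0.88],[0,0,0]]]'

```text
t: 38.1
tcp_pos: [437.3, -331.8, 148.6]
tcp_rot: [[0.229, 0.973, 0.0], [0.973, -0.229, -0.0], [0.0, 0.0, -1.0]]
ft_force: [-0.0, 0.9, -2.0]
grip_width: 0.547
gripper_force: 35.0
```

```bash
python3 j.py; python3 g.py 437.2,-332.6,140
```

```text
[-0.411, 0.348, 1.187, 1.849, -0.349, 1.179, 0.66]
t 38.1 [ 437.3 -331.8  148.6] w 47.6 F [-0.   0.9 -2. ] turn [ 0.   -0.    0.01]
[-0.02, 0.0, 0.17]
-- 8.7
```

>>> apply_moves --motion '[[[-0.01,0,0.07],[0,0,0]],[[-0.01,0,0.13],[0,0,0]],[[-0.01,0,0.17],[0,0,0]],[[-0.01,0,0.17],[0,0,0]]]'

```text
t: 38.6
tcp_pos: [437.7, -332.7, 141.1]
tcp_rot: [[0.229, 0.973, 0.002], [0.973, -0.229, -0.0], [0.0, 0.002, -1.0]]
ft_force: [-1.2, 0.1, 2.0]
grip_width: 0.547
gripper_force: 35.0
```

>>> apply_moves --motion '[[[0,0,0.02],[0,0,0]],[[0,0,0.02],[0,0,0]]]'

```text
t: 38.85
tcp_pos: [437.9, -333.0, 141.0]
tcp_rot: [[0.229, 0.973, 0.003], [0.973, -0.229, -0.0], [0.0, 0.003, -1.0]]
ft_force: [-2.1, 2.9, 14.0]
grip_width: 0.547
gripper_force: 35.0
```

>>> apply_moves --motion '[[[0,0,0],[0,0,0]],[[0,0,0],[0,0,0]],[[0,0,0],[0,0,0]],[[0,0,-0.6],[0,0,0]],[[0,0,-1.5],[0,0,0]]]' --gripper 0.78

```text
t: 39.48
tcp_pos: [436.7, -331.9, 214.7]
tcp_rot: [[0.23, 0.973, -0.001], [0.973, -0.23, 0.0], [0.0, -0.001, -1.0]]
ft_force: [1.6, 1.2, 0.4]
grip_width: 0.777
gripper_force: 0.0
```

```bash
cat > c2.py <<'E'
from sim import *
np.set_printoptions(precision=2,suppress=True)
from station import read_state
q1=np.array(read_state()["joints"])
for P in([(450,-60,220),(436,208,235),(436,208,158),(436,208,300),(560,150,300),(620,-100,300),(520,-220,280),(456,-250,230),(456,-250,158)],
 [(550,-60,220),(436,208,235),(436,208,158),(436,208,300),(560,150,300),(620,-100,300),(520,-220,280),(456,-250,230),(456,-250,158)]):
    q=q1
    for w in P: q=go(q,w);print(w,q,np.linalg.norm(fk(q)[0]-w).round(0))
    print()
E
python3 c2.py; python3 g.py 450,-60,230 436,208,235
```

```text
(450, -60, 220) [-0.97 -0.2   0.91  1.96  0.16  1.31 -0.34] 0.0
(436, 208, 235) [-1.17 -0.05  0.62  1.87  0.03  1.32 -0.79] 0.0
(436, 208, 158) [-1.15  0.03  0.63  1.97 -0.02  1.15 -0.75] 0.0
(436, 208, 300) [-1.18 -0.09  0.6   1.76  0.05  1.45 -0.81] 0.0
(560, 150, 300) [-1.    0.18  0.77  1.55 -0.13  1.46 -0.45] 0.0
(620, -100, 300) [-0.58  0.34  0.88  1.44 -0.26  1.49  0.07] 0.0
(520, -220, 280) [-0.51  0.17  0.96  1.63 -0.14  1.42  0.23] 0.0
(456, -250, 230) [-0.51  0.06  0.98  1.81 -0.05  1.3   0.25] 0.0
(456, -250, 158) [-0.47  0.16  0.98  1.9  -0.14  1.16  0.33] 0.0

(550, -60, 220) [-1.01  0.28  1.24  1.75 -0.27  1.31  0.06] 0.0
(436, 208, 235) [-1.6  -0.11  1.01  1.88  0.1   1.33 -0.85] 0.0
(436, 208, 158) [-1.59  0.01  1.08  1.98 -0.01  1.15 -0.73] 0.0
(436, 208, 300) [-1.61 -0.17  0.97  1.77  0.14  1.47 -0.89] 0.0
(560, 150, 300) [-1.3   0.28  1.19  1.56 -0.26  1.47 -0.33] 0.0
(620, -100, 300) [-0.72  0.42  1.14  1.44 -0.38  1.52  0.17] 0.0
(520, -220, 280) [-0.71  0.25  1.24  1.63 -0.24  1.43  0.32] 0.0
(456, -250, 230) [-0.8   0.1   1.31  1.81 -0.1   1.31  0.31] 0.0
(456, -250, 158) [-0.67  0.23  1.24  1.91 -0.24  1.17  0.43] 0.0

t 39.48 [ 436.7 -331.9  214.7] w 67.6 F [1.6 1.2 0.4] turn [-0.   -0.    0.01]
[1.07, -0.2, -0.06]
[2.14, -0.4, -0.12]
[3.21, -0.59, -0.18]
[4.28, -0.79, -0.24]
[5.35, -0.99, -0.3]
-- 272.7
[6.38, -1.29, -0.32]
[7.42, -1.59, -0.34]
[8.45, -1.89, -0.36]
[9.48, -2.19, -0.38]
[10.51, -2.49, -0.4]
-- 268.4
```

Plan 1 works in the model.

>>> apply_moves --motion '[[[1.07,-0.2,-0.2],[0,0,0]],[[2.14,-0.4,-0.3],[0,0,0]],[[3.21,-0.59,-0.4],[0,0,0]],[[4.28,-0.79,-0.4],[0,0,0]],[[5.35,-0.99,-0.4],[0,0,0]]]' --gripper 0.65

```text
t: 40.1
tcp_pos: [450.4, -58.1, 235.3]
tcp_rot: [[0.228, 0.974, 0.004], [0.974, -0.228, 0.003], [0.004, 0.003, -1.0]]
ft_force: [1.1, -0.1, -0.1]
grip_width: 0.649
gripper_force: 0.0
```

>>> apply_moves --motion '[[[1.03,-0.3,0],[0,0,0]],[[2.06,-0.6,0],[0,0,0]],[[3.1,-0.9,0],[0,0,0]],[[4.13,-1.2,0],[0,0,0]],[[5.16,-1.5,0],[0,0,0]]]'

```text
t: 40.72
tcp_pos: [436.4, 209.2, 234.6]
tcp_rot: [[0.23, 0.973, 0.002], [0.973, -0.23, 0.0], [0.001, 0.002, -1.0]]
ft_force: [1.3, 0.6, -0.2]
grip_width: 0.659
gripper_force: 0.0
```

>>> apply_moves --motion '[[[0,0,0],[0,0,0]],[[0,0,0],[0,0,0]]]'

```text
t: 40.98
tcp_pos: [436.8, 206.9, 234.4]
tcp_rot: [[0.23, 0.973, 0.002], [0.973, -0.23, -0.001], [-0.001, 0.002, -1.0]]
ft_force: [0.3, -0.9, -0.1]
grip_width: 0.647
gripper_force: 0.0
```

```bash
python3 j.py; python3 g.py 436.2,208.3,159
```

```text
[-1.175, -0.05, 0.627, 1.866, 0.032, 1.316, -0.788]
t 40.98 [436.8 206.9 234.4] w 56.3 F [ 0.3 -0.9 -0.1] turn [0.01 0.   0.01]
[0.01, -0.01, 0.75]
[0.03, -0.02, 1.51]
-- 75.4
```

>>> apply_moves --motion '[[[0.02,-0.02,0.5],[0,0,0]],[[0.02,-0.02,1.1],[0,0,0]],[[0.02,-0.02,1.48],[0,0,0]],[[0.02,-0.02,1.5],[0,0,0]],[[0.02,-0.02,1.5],[0,0,0]]]'

```text
t: 41.6
tcp_pos: [436.6, 208.3, 160.5]
tcp_rot: [[0.231, 0.973, 0.002], [0.973, -0.231, 0.001], [0.001, 0.002, -1.0]]
ft_force: [0.6, -0.1, -0.1]
grip_width: 0.652
gripper_force: 0.0
```

>>> apply_moves --motion '[[[0,0,0],[0,0,0]],[[0,0,0],[0,0,0]],[[0,0,0],[0,0,0]],[[0,0,0],[0,0,0]],[[0,0,0],[0,0,0]]]' --gripper 0.0 --grip_force 35

```text
t: 42.22
tcp_pos: [436.0, 208.9, 159.8]
tcp_rot: [[0.229, 0.973, 0.002], [0.973, -0.229, 0.0], [0.0, 0.002, -1.0]]
ft_force: [-0.6, 0.8, 2.4]
grip_width: 0.327
gripper_force: 34.8
```

>>> apply_moves --motion '[[[0,0,-0.4],[0,0,0]],[[0,0,-1.2],[0,0,0]],[[0,0,-2.1],[0,0,0]],[[0,0,-2.8],[0,0,0]],[[0,0,-2.8],[0,0,0]]]'

```text
t: 42.85
tcp_pos: [436.9, 209.3, 301.7]
tcp_rot: [[0.229, 0.973, 0.005], [0.973, -0.229, 0.002], [0.003, 0.004, -1.0]]
ft_force: [-0.3, 0.8, -2.9]
grip_width: 0.331
gripper_force: 34.5
```

```bash
python3 j.py; python3 g.py 560,150,300 620,-100,300 520,-220,280 456.5,-250,215
```

```text
[-1.188, -0.086, 0.616, 1.756, 0.05, 1.451, -0.811]
t 42.85 [436.9 209.3 301.7] w 28.8 F [-0.3  0.8 -2.9] turn [ 0.02 -0.02  0.01]
[-0.2, 0.89, 0.01]
[-0.39, 1.78, 0.03]
[-0.59, 2.67, 0.04]
-- 136.7
[-1.51, 3.13, 0.04]
[-2.43, 3.6, 0.04]
[-3.34, 4.06, 0.04]
[-4.26, 4.52, 0.04]
[-5.18, 4.98, 0.04]
-- 257.1
[-6.11, 4.52, 0.16]
[-7.05, 4.05, 0.29]
[-7.98, 3.59, 0.42]
-- 157.5
[-8.42, 3.03, 1.07]
[-8.86, 2.48, 1.71]
-- 95.7
```

>>> apply_moves --motion '[[[-0.2,0.89,0],[0,0,0]],[[-0.39,1.78,0],[0,0,0]],[[-0.59,2.67,0],[0,0,0]],[[-1.51,3.13,0],[0,0,0]],[[-2.43,3.6,0],[0,0,0]]]'

```text
t: 43.48
tcp_pos: [583.0, 47.7, 297.8]
tcp_rot: [[0.229, 0.973, -0.001], [0.973, -0.229, -0.002], [-0.002, -0.0, -1.0]]
ft_force: [1.1, 0.0, -3.0]
grip_width: 0.333
gripper_force: 34.5
```

>>> apply_moves --motion '[[[-0.91,0.46,0],[0,0,0]],[[-1.83,0.92,0],[0,0,0]],[[-2.75,1.38,0],[0,0,0]],[[-3.68,0.92,0.1],[0,0,0]],[[-4.62,0.45,0.2],[0,0,0]]]'

```text
t: 44.1
tcp_pos: [550.5, -182.4, 287.6]
tcp_rot: [[0.23, 0.973, -0.001], [0.973, -0.23, -0.002], [-0.002, -0.001, -1.0]]
ft_force: [0.8, -0.7, -2.0]
grip_width: 0.329
gripper_force: 34.5
```

```bash
python3 j.py; python3 g.py 520,-220,280 456.3,-249.4,215
```

```text
[-0.561, 0.224, 0.961, 1.576, -0.183, 1.439, 0.18]
t 44.1 [ 550.5 -182.4  287.6] w 28.7 F [ 0.8 -0.7 -2. ] turn [-0.01  0.01  0.  ]
[-0.87, -0.42, 0.15]
-- 49.0
[-1.3, -0.97, 0.81]
[-1.73, -1.52, 1.46]
-- 95.6
```

>>> apply_moves --motion '[[[-0.87,-0.42,0.15],[0,0,0]],[[-1.3,-0.97,0.8],[0,0,0]],[[-1.65,-1.4,1.4],[0,0,0]],[[-1.73,-1.52,1.7],[0,0,0]],[[-1.73,-1.52,1.8],[0,0,0]]]'

```text
t: 44.72
tcp_pos: [458.2, -246.9, 198.8]
tcp_rot: [[0.229, 0.973, 0.001], [0.973, -0.229, 0.001], [0.001, 0.0, -1.0]]
ft_force: [0.8, -0.3, -2.2]
grip_width: 0.33
gripper_force: 34.5
```

>>> apply_moves --motion '[[[0,0,0.3],[0,0,0]],[[0,0,0.5],[0,0,0]],[[0,0,0.5],[0,0,0]]]'

```text
t: 45.1
tcp_pos: [458.4, -247.2, 173.9]
tcp_rot: [[0.229, 0.973, 0.0], [0.973, -0.229, -0.001], [-0.001, 0.0, -1.0]]
ft_force: [0.4, -0.6, -3.0]
grip_width: 0.329
gripper_force: 34.5
```

```bash
python3 j.py; python3 g.py 456.3,-249.4,159;python3 - <<'E'
from lk import *
look([],{},"c10",((150,210),(150,340)))
E
```

```text
[-0.51, 0.137, 1.008, 1.88, -0.124, 1.191, 0.309]
t 45.1 [ 458.4 -247.2  173.9] w 28.7 F [ 0.4 -0.6 -3. ] turn [0.   0.   0.01]
[-0.05, -0.03, 0.3]
-- 15.3
```

View pics/c10.png

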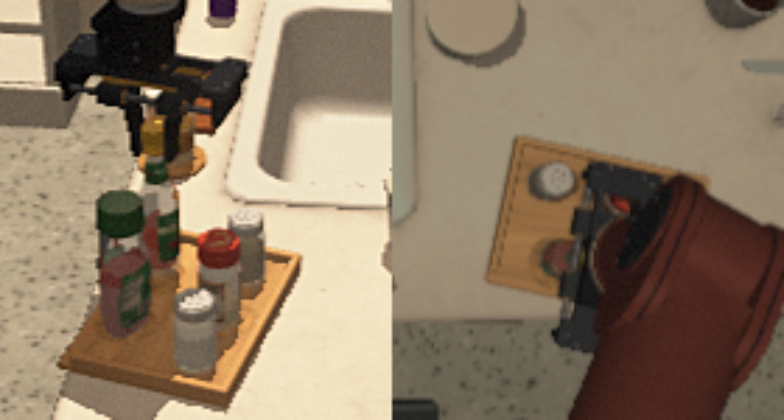

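The ketchup is back (122,260), the cinnamon stands between the shakers (218,275), and the hot sauce hangs upright over its disc. Final lowering.

>>> apply_moves --motion '[[[-0.05,-0.03,0.1],[0,0,0]],[[-0.05,-0.03,0.2],[0,0,0]],[[-0.05,-0.03,0.26],[0,0,0]],[[-0.05,-0.03,0.3],[0,0,0]],[[-0.05,-0.03,0.3],[0,0,0]]]'

```text
t: 45.82
tcp_pos: [456.8, -249.7, 160.0]
tcp_rot: [[0.229, 0.973, 0.002], [0.973, -0.229, -0.0], [0.0, 0.002, -1.0]]
ft_force: [0.6, -0.5, 2.2]
grip_width: 0.327
gripper_force: 34.8
```

>>> apply_moves --motion '[[[0,0,0.02],[0,0,0]],[[0,0,0.02],[0,0,0]]]'

```text
t: 46.08
tcp_pos: [457.3, -249.9, 159.9]
tcp_rot: [[0.229, 0.973, 0.003], [0.973, -0.229, -0.0], [0.001, 0.003, -1.0]]
ft_force: [-1.2, 1.4, 11.8]
grip_width: 0.328
gripper_force: 35.5
```

>>> apply_moves --motion '[[[0,0,0],[0,0,0]],[[0,0,0],[0,0,0]],[[0,0,0],[0,0,0]],[[0,0,-0.6],[0,0,0]],[[0,0,-1.6],[0,0,0]]]' --gripper 0.65

```text
t: 46.7
tcp_pos: [455.3, -249.1, 238.5]
tcp_rot: [[0.23, 0.973, -0.002], [0.973, -0.23, -0.0], [-0.0, -0.002, -1.0]]
ft_force: [1.2, 0.9, -1.1]
grip_width: 0.646
gripper_force: 0.0
```

>>> apply_moves --motion '[[[0.8,0.5,-0.3],[0,0,0]],[[1.8,1.2,-0.6],[0,0,0]],[[2.8,2.0,-0.6],[0,0,0]],[[3.8,2.4,-0.6],[0,0,0]],[[4.9,2.6,-0.6],[0,0,0]]]'

```text
t: 47.32
tcp_pos: [640.1, -39.8, 268.3]
tcp_rot: [[0.23, 0.973, 0.001], [0.973, -0.23, -0.001], [-0.001, 0.001, -1.0]]
ft_force: [0.5, 0.1, -0.3]
grip_width: 0.647
gripper_force: 0.0
```

>>> apply_moves --motion '[[[1.0,0,0],[0,0,0]],[[2.0,0,0],[0,0,0]],[[2.0,0,0],[0,0,0]]]'

```text
t: 47.7
tcp_pos: [662.3, 62.7, 267.6]
tcp_rot: [[0.222, 0.975, 0.0], [0.975, -0.222, 0.001], [0.001, -0.0, -1.0]]
ft_force: [-0.6, -0.8, 0.7]
grip_width: 0.649
gripper_force: 0.0
```

```bash
python3 - <<'E'
from lk import *
look(["honey","ketchup","hot_sauce","cinnamon"],dict(honey=(431.5,9,6,0),ketchup=(437,-337,12,-.25),hot_sauce=(456,-252,12,0),cinnamon=(535,-319,12,0)),"c11",((150,210),(160,315)))
E
```

```text
honey s [427.2  17.5] 0.22
honey t [433.   11.5] 0.24
honey both [429.8   9.1] 0.51
ketchup s [ 433.  -335.1] 0.13
ketchup t [ 438.2 -339.6] 0.16
ketchup both [ 436.2 -341.3] 0.34
hot_sauce s [ 455.1 -251.2] 0.27
hot_sauce t [ 459.4 -251.8] 0.11
hot_sauce both [ 457.9 -252.6] 0.43
cinnamon s [ 532.3 -322.5] 0.27
cinnamon t [ 536.1 -319.7] 0.09
cinnamon both [ 534.8 -319.7] 0.43
```

View pics/c11.png

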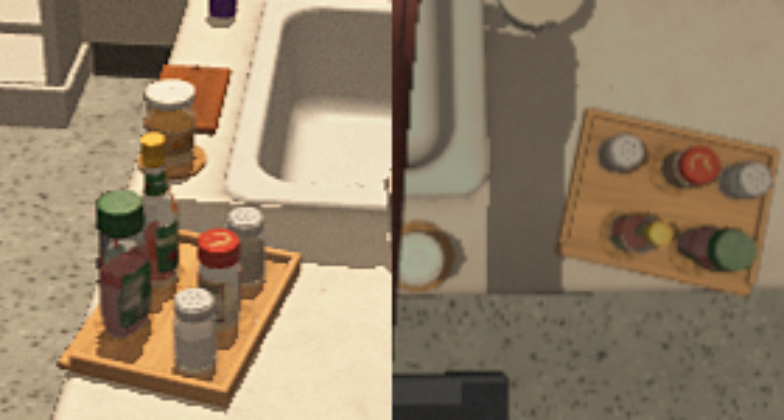

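Everything is upright and in place, and the fitted positions match the originals within a few mm. Handing in.

```bash
python3 -c "
from station import *
print(job_done())"
```

```text
the job is handed in; nothing more can be done
None
```

The job is done and handed in: honey is on the coaster, cinnamon is on the honey's old spot, and both bottles are back where they stood, within a few mm by camera. Everything is upright, and the clock read about 48 s of the 136 s allowed.

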